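# Lay out the marbling colours in the bench stand

### The arm

A 6-joint arm with a two-finger parallel gripper is mounted at the origin on a cart in front of the work surface, level with it; the furniture and walls round the work are solid. World frame = base frame: x ahead of the robot, y to its left, z up, the work surface at z = 0. Lengths are in m, angles in rad, forces in N, time in s.
With the tool pointing down it reaches from about 0.35 to 0.975 m from the base axis. Payload 4.9 kg.
Tool frame: the origin (TCP) lies at the very end of the fingers, on their centre line; the grasp point (between the pads) lies 19 mm behind it; z points along the fingers, y is the line along which they close (so a half turn about z gives the same grasp; the last joint's range is limited). The gripper opens to 85 mm and grips with 20 to 120 N. Pads are 22 mm wide; open, the fingers measure 114 mm over their backs; the gripper's body (76 mm by 85 mm) begins 54 mm behind the grasp point. The pads swing forward as they close: fully open they stand 13 mm farther back than shut.
Start: joints at [1.07, 0.053, 1.613, -0, 1.476, -0.119], TCP at [0.233, 0.58, 0.231] pointing down, gripper open.
Joint ranges: [-3.01, 3.01], [-1.01, 2.22], [0.06, 2.58], [-1.02, 4.17], [0.09, 2.62], [-3.14, 3.14]. Speed limits (rad/s): [2.57, 2.57, 3.14, 3.14, 3.14, 3.14].

### API

Orientations are given as a rotation vector (axis times angle).
In Python, from station import get_obs, get_image, finish_job gives the robot as it stands. The module is installed in compiled form; this text tells all that it offers.
- The arm moves only by the tool carry_out, never from a script. Its argument "rows" is a list of rows, each a list of 7 numbers: the turn, a rotation vector about the tool's x, y, z as a fraction of full scale, then the shift along the tool's x, y, z as a fraction of full scale, then the closure, from -1 (fully open) to 1 (shut). A call has 1 to 5 rows; each row is the pose to reach, as a shift and turn from the pose commanded when the call began, along the tool's axes at that moment, turning the shorter way round; what a row does not reach only later rows make up. Full scale, the value 1, is 300 mm for a shift and pi rad for a turn. A row lasts 1/10 s, in which the tool goes at most 50 mm and 8.59 degrees, less where a joint would pass 70% of its speed; a pose out of reach is approached as far as the arm can. A call with a number of a shift or a turn outside -1 to 1 is refused whole. A call with a gripper value outside its range is refused whole. The fingers move at their own pace and stop on an object; "force" is the grip in N (left out, the last holds). Time passes only in rows, so rows that repeat a pose let the fingers close. It gives the time, the measured TCP pose, the force, the opening and the grip force at its end, in the units of the state.
- get_obs(): the state, without advancing time (a new reading comes with each control period).
- get_image(name): name is "side" or "top" or "wrist"; returns a dict with "img" (400x640x3 uint8, blue, green, red), "mtx" (3x3 intrinsics, pixels), "D" ([k1, k2, p1, p2, k3] as OpenCV has them; the pictures are not rectified), "R" (3x3) and "t" (3): a world point X has camera coordinates R X + t. Camera axes: x right, y down, z forward; pixel columns grow to the right and rows downward; lengths in m; the calibration is good to about 2 mm. A picture is of the moment at which its call begins. There is no depth.
- finish_job(): hands the job in; it is judged then, once.
The state is a dict: "t": time; "q": joint angles; "dq": joint speeds; "effort": joint torques, N m; "tool_pos": TCP position; "tool_rot": TCP orientation; "contact_force": force on the tool from outside, world axes, zero at the start; "wrist_torque": the same for the moment, N m; "opening": finger opening in m; "grip_force": force on a finger pad.
Only numpy, scipy, OpenCV 4.12 (cv2) and the standard library are available. Lean on these libraries where they do the work, as an engineer would, in place of code of your own. Each camera call takes 0.05 s, during which the arm holds its last target. There are 200 camera calls.

### The job

Put the marbling colours back in the wooden stand, leaving the two ink bowls where they are and keeping the jar upright: the small glass jar goes in the large middle well with its brass lid fitted on it, the black-bulbed dropper bottle goes in the end well next to the bowl of black ink, and the red-bulbed dropper bottle in the other end well, next to the ramekin of brown ink. Lay the stylus across the two notched cheeks in front of them.

Things in the scene. Friction and masses are not known exactly. Their poses are not given: they have to be found in the camera images.
- jar_mid (a point): Small squat open glass jar with pale contents and a dark label, round, 58 mm across and 68 mm tall, 0.16 kg; the straight body is 58 mm wide up to 51 mm, then tapers to a 48 mm mouth at 68 mm. The point is its centre, 34 mm above its underside; z is up when it stands upright.
- lid_mid (a point): Golden brass-coloured round push-on lid for the jar, lying on the bench right way up (closed face up, skirt down): 64 mm outside, 15 mm tall, 30 g. Inside it is hollow from below: 58 mm inner diameter, 12 mm deep, so it drops over the tapered mouth onto the rim. The point is its centre, 7.5 mm above the skirt's lower edge; fitted, this point is 29.5 mm above jar_mid. z is up.
- black_mid (a point): Brown glass dropper bottle with a BLACK collar and rubber bulb, dark blue label. Round body 33 mm across up to 41 mm, then collar and bulb about 15 mm across; 92 mm tall, 50 g. Can be held by the body or the bulb. The point is its centre, 46 mm above its underside; z is up.
- red_mid (a point): Brown glass dropper bottle with a dark RED rubber bulb, red label. Round body 33 mm across up to 44 mm, then collar and bulb about 15 mm across; 96 mm tall, 50 g. Can be held by the body or the bulb. The point is its centre, 48 mm above its underside; z is up.
- stylus_mid (a point): Thin brown wooden stylus with a metal point lying on the bench, 136 mm long, 9 mm thick, 15 g. The point is its centre, 4.5 mm above its underside; its own y axis runs along its length, z is up. Either end may point either way.
- well_middle (a point): Centre of the floor of the large middle well (75 mm across) of the wooden stand (150 x 240 mm, top face 22 mm above the bench, fixed). Three round wells in a row, 12 mm deep, floor 10 mm above the bench; its y axis runs along the row: the end wells (51 mm across) are centred 80 mm away at +y and -y. Its x axis points to the back of the stand, away from the robot; z up.
- rest (a point): Stylus rest on the front of the stand: two dark cheeks 86 mm apart, 12 mm thick, rising 16 mm above the stand's top, each with a notch 17 mm wide at its bottom flaring to 27 mm; between the cheeks it is free. The point is midway between them where the stylus's centre comes to lie (32.5 mm above the bench, 76 mm in front of well_middle); the stylus lies along its y axis.
- ink_bowl: Foil-rimmed bowl of BLACK ink with a small spoon in it, 95 x 112 mm, 39 mm tall, standing at one end of the stand, left or right; origin at the centre of its underside. To be left where it is.
- ramekin: White ramekin of BROWN ink, 67 mm across, 40 mm tall, standing at the other end of the stand; origin at the centre of its underside. To be left where it is.
Mind the look-alikes: they are no part of the job. Leave any green look-alike of the part that bears black_mid alone.

How it is judged:
By the outcome, as a careful person would: the job done as asked, in the order asked, and still so for the second after the job is handed in, with the robot touching nothing.
It also fails if it takes over 115 s, if anything falls off the work surface, if the arm or the gripper's body presses on something with over 40 N, if the wrist force passes 120 N, or if a joint passes its speed limit or range.

## Working session

There is one attempt and no reset: what is moved stays moved. The work goes in short steps, Python scripts to look and compute and a tool call to move; the robot and the scene stay as the last step left them, time stands still between calls to the robot, and variables do not carry over. Pictures are saved under pics/ and viewed, at most 14 in all, crops included, and the job is handed in when it is done.

Besides the shell and the picture viewer there is one more tool, called after "Call:" by a JSON object that holds its "fn" and its "kwargs". carry_out: Moves the arm, as the interface text tells. Shift numbers are shares of 300 mm and turn numbers shares of pi rad, none past 1 either way. Its arguments: {"type":"object","properties":{"rows":{"type":"array"},"force":{"type":"number"}},"required":["rows"]}

```bash
mkdir -p pics; cat > h.py <<'E'
import numpy as np, cv2
from station import get_obs, get_image, finish_job
from scipy.spatial.transform import Rotation as Ro
def cap(n,f):
    d=get_image(n); cv2.imwrite('pics/'+f+'.png',d['img']); np.savez('pics/'+f+'.npz',**d); return d
def ld(f): return dict(np.load('pics/'+f+'.npz'))
def ray(d,uv):
    p=cv2.undistortPoints(np.array([[uv]],float),d['mtx'],d['D'])[0,0]
    v=d['R'].T@np.array([p[0],p[1],1]); return -d['R'].T@d['t'],v
def pl(d,uv,z):
    o,v=ray(d,uv); return (o+v*(z-o[2])/v[2]).round(4)
def proj(d,X):
    return cv2.projectPoints(np.array(X,float).reshape(-1,1,3),cv2.Rodrigues(d['R'])[0],d['t'],d['mtx'],d['D'])[0][:,0]
def mv(p,yaw=None):
    "shift (tool units) & turn to reach TCP p pointing down w/ finger axis y at yaw (mod pi)"
    o=get_obs(); R=Ro.from_rotvec(o['tool_rot'])
    s=R.inv().apply(np.array(p)-o['tool_pos'])/.3
    t=np.zeros(3)
    if yaw is not None:
        best=None
        for k in (0,np.pi):
            y=np.array([np.cos(yaw+k),np.sin(yaw+k),0]); z=np.array([0,0,-1.]); x=np.cross(y,z)
            r=(R.inv()*Ro.from_matrix(np.c_[x,y,z])).as_rotvec()
            if best is None or np.linalg.norm(r)<np.linalg.norm(best): best=r
        t=best/np.pi
    print('turn',t.round(4),'shift',s.round(4))
E
python3 - <<'E'
from h import *
for n in('top','side','wrist'):
    d=cap(n,n+'0'); print(n,(-d['R'].T@d['t']).round(3))
o=get_obs(); print(o); print(Ro.from_rotvec(o['tool_rot']).as_matrix().round(3))
E
```

```text
top [ 0.367 -0.033  1.269]
side [ 0.217 -0.893  0.686]
wrist [0.173 0.605 0.373]
{'t': 0.15, 'q': array([ 1.07000776e+00,  5.32211347e-02,  1.61398643e+00, -8.92409396e-06,
        1.47602442e+00, -1.18996247e-01]), 'dq': array([ 0.00067762, -0.00084565, -0.00448456, -0.0011239 ,  0.0017454 ,
        0.00047658]), 'effort': array([ 1.59256133e-04, -3.94239306e+01, -3.70724559e+01, -1.47060655e-04,
        4.57247792e-03, -6.31238822e-05]), 'tool_pos': array([0.23262482, 0.57956029, 0.2303309 ]), 'tool_rot': array([-5.95987432e-01, -3.08404112e+00,  2.45627476e-03]), 'contact_force': array([0.25169933, 0.23234971, 0.52429883]), 'wrist_torque': array([ 0.00618211,  0.02169578, -0.02547699]), 'grip_force': 0.0, 'opening': 0.0857045804048259}
[[-0.928  0.373 -0.001]
 [ 0.373  0.928 -0.001]
 [ 0.    -0.002 -1.   ]]
```

View pics/top0.png

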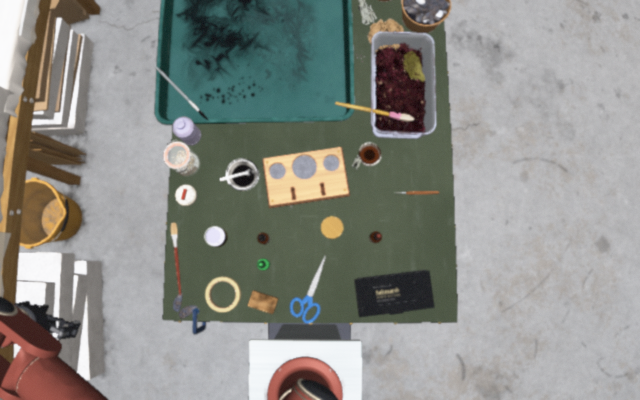

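View pics/side0.png

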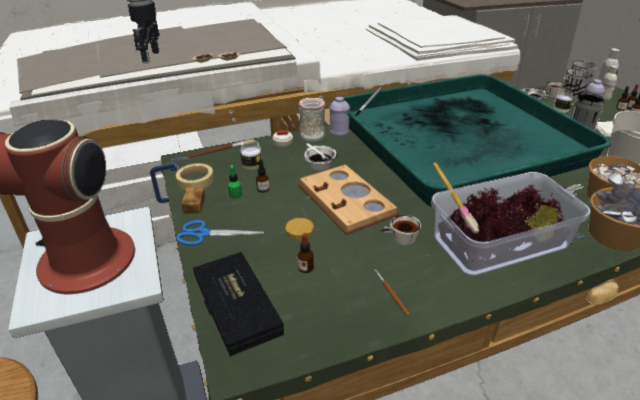

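The top view shows the stand at about (305,177), the black ink bowl at (241,175) on its left and the ramekin at (369,155) on its right. The lid is at (332,227) and the stylus at (415,192). Candidates:
- **Jar:** (214,236), (178,157) and (186,195).
- **Bottles:** (263,238), (376,237) and the green one at (263,264).

I'll enlarge these to confirm.

```bash
python3 - <<'E'
from h import *
t=ld('top0')['img'];s=ld('side0')['img']
a=cv2.resize(t[140:280,160:440],(800,400),interpolation=cv2.INTER_CUBIC)
b=cv2.resize(s[125:205,150:350],(500,200),interpolation=cv2.INTER_CUBIC)
c=cv2.resize(s[205:285,260:380],(300,200),interpolation=cv2.INTER_CUBIC)
cv2.imwrite('pics/c0.png',np.vstack([a,np.hstack([b,c])]))
E
```

```text
(no output)
```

View pics/c0.png

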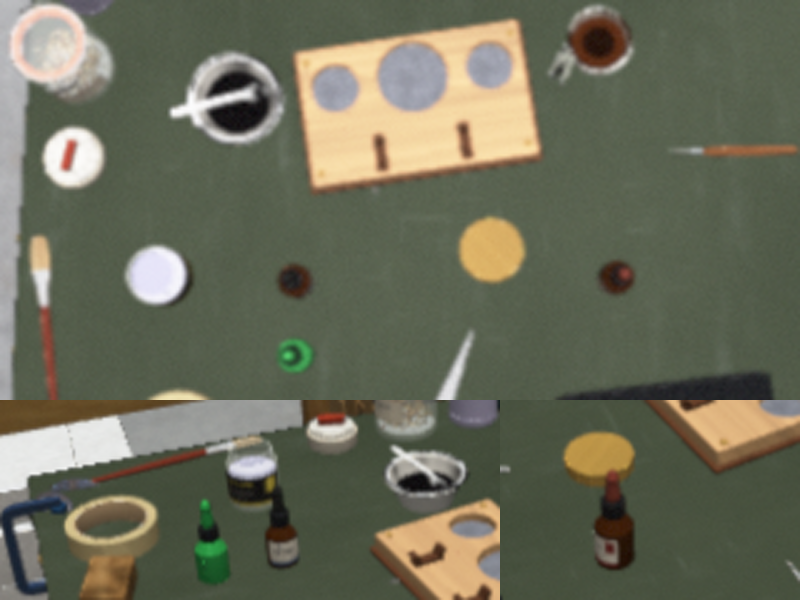

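The jar with pale contents and a dark label is (214,236) in the top view. The other two are a pink-rimmed tall jar and a white tub with a red mark. The black-bulbed brown bottle is (263,238) and the red one is (376,237). The green look-alike at (263,264) stays where it is.

```bash
cat > m.py <<'E'
from h import *
t=ld('top0');s=ld('side0')
def blob(d,mask_fn,roi):
    x0,y0,x1,y1=roi; I=d['img'][y0:y1,x0:x1]; hsv=cv2.cvtColor(I,cv2.COLOR_BGR2HSV).astype(int); m=mask_fn(I.astype(int),hsv).astype(np.uint8)
    n,l,st,c=cv2.connectedComponentsWithStats(m); k=1+np.argmax(st[1:,4]); 
    pts=np.argwhere(l==k)[:,::-1]+[x0,y0]
    cc=cv2.minEnclosingCircle(pts.astype(np.float32))
    return pts.mean(0),st[k],pts,cc
E
python3 - <<'E'
from m import *
gold=lambda I,h:(h[...,0]>12)&(h[...,0]<30)&(h[...,1]>90)&(h[...,2]>120)
pale=lambda I,h:(h[...,2]>170)&(h[...,1]<60)
dark=lambda I,h:(I[...,1]-I[...,2]<6)&(h[...,2]<75) 
grey=lambda I,h:(h[...,1]<50)&(h[...,2]>100)
brown=lambda I,h:(I[...,2]-I[...,1]>0)
def rep(n,d,f,roi,zs):
    c,st,p,cc=blob(d,f,roi); print(n,c.round(2),st[2:],[pl(d,c,z)[:2] for z in zs])
    return c
rep('lid',t,gold,(315,210,350,245),[.015])
rep('jar',t,pale,(195,220,235,255),[.04,.05,.068])
rep('blk',t,brown,(253,228,274,250),[.02,.041])
rep('red',t,brown,(365,227,388,249),[.02,.041])
for n,r in(('wl',(266,160,288,182)),('wm',(290,152,318,182)),('wr',(320,152,345,174))): rep(n,t,grey,r,[.01,.022])
c,st,p,cc=blob(t,brown,(400,180,442,202)); rep('sty-wood',t,brown,(400,180,442,202),[.0045])
print(p[p[:,0].argmin()],p[p[:,0].argmax()])
for u in((395,192),(439,192.5)): print(pl(t,u,.0045))
rep('lid s',s,gold,(280,215,316,240),[.015])
w=s['img'];
# side-view bottle base / tip
for n,u in(('blk base',(263,190)),('red base',(306,270)),('jar base',(250,164))): print(n,pl(s,u,0))
E
```

```text
lid [331.7 227.1] [ 23  23 420] [array([ 0.4722, -0.0746])]
jar [214.31 235.75] [ 21  20 317] [array([0.4435, 0.2585]), array([0.4429, 0.2561]), array([0.4418, 0.2519])]
blk [262.88 237.85] [ 13  13 120] [array([0.4399, 0.1226]), array([0.4386, 0.12  ])]
red [375.24 236.72] [ 14  12 126] [array([ 0.4446, -0.1993]), array([ 0.4433, -0.1965])]
wl [277.03 170.79] [ 16  16 199] [array([0.6381, 0.0865]), array([0.6355, 0.0853])]
wm [303.93 166.74] [ 25  24 454] [array([0.6507, 0.0072]), array([0.648 , 0.0068])]
wr [330.78 162.8 ] [ 16  16 198] [array([ 0.663, -0.072]), array([ 0.6601, -0.0717])]
sty-wood [422.28 192.03] [ 35   5 166] [array([ 0.5777, -0.343 ])]
[405 192] [439 191]
[ 0.5774 -0.2617  0.0045]
[ 0.5766 -0.3933  0.0045]
lid s [299.   226.26] [ 29  18 399] [array([ 0.471 , -0.0736])]
blk base [0.4382 0.1239 0.    ]
red base [ 0.4427 -0.2007  0.    ]
jar base [0.4386 0.2669 0.    ]
```

```bash
python3 - <<'E'
from m import *
# enlarged side crop with px grid
a=cv2.resize(s['img'][130:200,225:325],(800,560),interpolation=cv2.INTER_CUBIC)
for i in range(0,100,10): cv2.putText(a,str(225+i),(i*8,10),0,.35,(0,0,255)); cv2.line(a,(i*8,0),(i*8,560),(0,0,255),1) if i%20==0 else 0
for i in range(0,70,10): cv2.putText(a,str(130+i),(0,i*8+10),0,.35,(0,0,255))
cv2.imwrite('pics/c1.png',a)
E
```

```text
(no output)
```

View pics/c1.png

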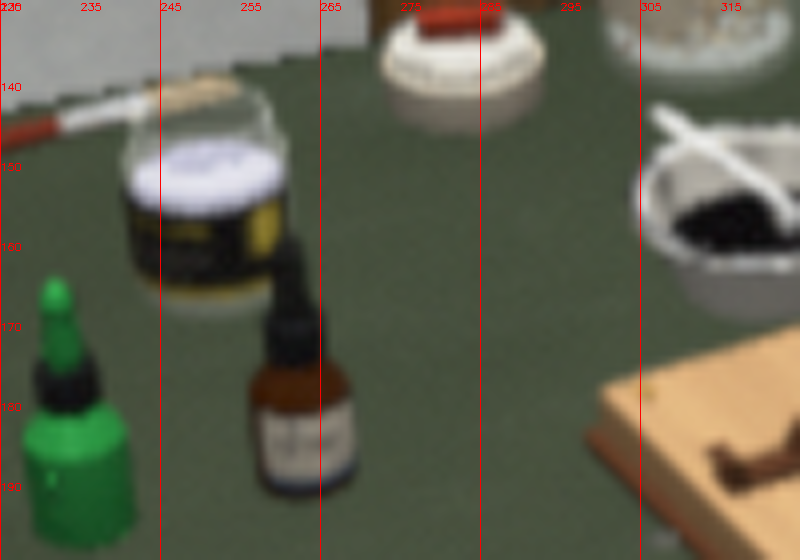

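The crop shows the jar's contents disc centred at about (250.7,151.5), with the green bottle close beside the black one. Next I'll triangulate the jar and work out the first move.

```bash
python3 - <<'E'
from m import *
def tri(a,b):
    (o1,v1),(o2,v2)=a,b
    k=np.linalg.lstsq(np.c_[v1,-v2],o2-o1,rcond=None)[0]; p,q=o1+v1*k[0],o2+v2*k[1]; return ((p+q)/2).round(4),np.linalg.norm(p-q).round(4)
print(tri(ray(t,(214.3,235.8)),ray(s,(250.7,151.5))))
print([pl(s,(251,168.5-0),0), pl(s,(241,151),.04),pl(s,(260.5,151),.04)])
mv([.4425,.257,.2],np.radians(8.9))
w=cv2.resize(ld('wrist0')['img'],(320,200));cv2.imwrite('pics/w0.png',w)
E
```

```text
(array([0.4428, 0.2575, 0.0446]), np.float64(0.0007))
[array([0.4353, 0.2416, 0.    ]), array([0.4193, 0.279 , 0.04  ]), array([0.4704, 0.2583, 0.04  ])]
turn [-5.00e-04  2.00e-04  3.29e-01] shift [-1.0498 -0.737   0.1021]
```

Call:
{"fn": "carry_out", "kwargs": {"rows": [[0,0,0.23,-0.66,-0.46,0.02,-1],[0,0,0.23,-0.66,-0.46,0.02,-1],[0,0,0.23,-0.66,-0.46,0.02,-1],[0,0,0.23,-0.66,-0.46,0.02,-1],[0,0,0.23,-0.66,-0.46,0.02,-1]], "force": 40}}

```text
t: 0.65
tool_pos: [0.3659, 0.3759, 0.2249]
tool_rot: [1.656, 2.669, -0.001]
contact_force: [0.5, -0.1, 0.6]
opening: 0.0852
grip_force: 0.0
```

```bash
python3 - <<'E'
from m import *
mv([.4428,.2575,.2],np.radians(8.9)); print(get_obs()['q'])
E
```

```text
turn [-0.0001  0.0002  0.0971] shift [-0.4675  0.0541  0.0833]
[ 6.57203950e-01 -1.85686536e-01  1.85069144e+00 -3.99493130e-04
  1.47690762e+00  1.96838164e-01]
```

Call:
{"fn": "carry_out", "kwargs": {"rows": [[0,0,0.097,-0.467,0.054,0.083,-1],[0,0,0.097,-0.467,0.054,0.083,-1],[0,0,0.097,-0.467,0.054,0.083,-1],[0,0,0.097,-0.467,0.054,0.083,-1],[0,0,0.097,-0.467,0.054,0.083,-1]]}}

```text
t: 1.15
tool_pos: [0.4427, 0.2597, 0.1999]
tool_rot: [-2.037, -2.391, 0.001]
contact_force: [-0.0, 0.3, -0.2]
opening: 0.0855
grip_force: 0.0
```

```bash
python3 - <<'E'
from m import *
mv([.4428,.2575,.015],np.radians(8.9)); d=cap('wrist','w1'); print((-d['R'].T@d['t']).round(3), get_obs()['tool_pos'])
print(proj(d,[[.4428,.2575,.0446],[.4428,.2575,.068]]))
E
```

```text
turn [-0.0003 -0.0001  0.0014] shift [-7.300e-03 -1.000e-04  6.165e-01]
[0.434 0.326 0.343] [0.44242727 0.26051888 0.200299  ]
[[322.07858979 191.98853934]
 [321.87665225 197.29688993]]
```

View pics/w1.png

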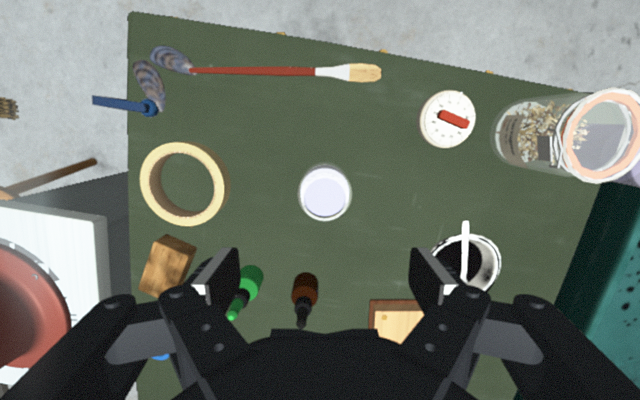

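The wrist view has the jar centred at about (325,193), and my estimate projects to (322,192), so they agree. The open fingers straddle it, so I'll go down.

Call:
{"fn": "carry_out", "kwargs": {"rows": [[0,0,0,-0.007,0,0.16,-1],[0,0,0,-0.007,0,0.32,-1],[0,0,0,-0.007,0,0.48,-1],[0,0,0,-0.007,0,0.6165,-1],[0,0,0,-0.007,0,0.6165,-1]]}}

```text
t: 1.7
tool_pos: [0.4369, 0.2575, 0.0093]
tool_rot: [-2.027, -2.391, 0.018]
contact_force: [-1.0, -0.0, 0.3]
opening: 0.0855
grip_force: 0.0
```

Call:
{"fn": "carry_out", "kwargs": {"rows": [[0,0,0,0,0,0,1],[0,0,0,0,0,0,1],[0,0,0,0,0,0,1],[0,0,0,0,0,0,1],[0,0,0,0,0,0,1]], "force": 40}}

```text
t: 2.2
tool_pos: [0.4456, 0.2597, 0.0191]
tool_rot: [2.034, 2.392, 0.01]
contact_force: [0.0, 2.4, 6.4]
opening: 0.0564
grip_force: 43.5
```

```bash
python3 - <<'E'
from m import *
o=get_obs();print(o['opening'],o['grip_force'],o['contact_force'],o['tool_pos'])
mv([.6494,.007,.15],np.radians(8.9))
E
```

```text
0.056393188974685 43.46594011411071 [0.04169649 2.40784881 6.44686377] [0.44562449 0.25972192 0.01910004]
turn [ 0.0019 -0.0007  0.002 ] shift [-0.9397  0.5376 -0.4352]
```

Call:
{"fn": "carry_out", "kwargs": {"rows": [[0,0,0,0,0,-0.05,1],[0,0,0,0,0,-0.15,1],[0,0,0,0,0,-0.25,1],[0,0,0,0,0,-0.35,1],[0,0,0,0,0,-0.35,1]]}}

```text
t: 2.7
tool_pos: [0.4464, 0.2595, 0.1271]
tool_rot: [2.031, 2.389, 0.015]
contact_force: [1.1, 0.7, -0.2]
opening: 0.0567
grip_force: 43.4
```

```bash
python3 - <<'E'
from m import *
o=get_obs();print(o['opening'],o['grip_force'],o['contact_force'],o['tool_pos'])
mv([.6494,.007,.12],np.radians(8.9))
E
```

```text
0.05667784959455024 43.38073331862688 [ 1.08641886  0.74014312 -0.1630872 ] [0.44642417 0.2594867  0.12707649]
turn [ 0.0035 -0.0007  0.002 ] shift [-0.9396  0.5321  0.0273]
```

Call:
{"fn": "carry_out", "kwargs": {"rows": [[0,0,0,-0.09,0.05,0,1],[0,0,0,-0.2,0.11,0,1],[0,0,0,-0.32,0.18,0,1],[0,0,0,-0.44,0.25,0,1],[0,0,0,-0.56,0.32,0,1]]}}

```text
t: 3.2
tool_pos: [0.5649, 0.1064, 0.1198]
tool_rot: [-2.034, -2.393, 0.001]
contact_force: [0.0, 0.6, -1.3]
opening: 0.0564
grip_force: 43.3
```

Call:
{"fn": "carry_out", "kwargs": {"rows": [[0,0,0,-0.12,0.065,0,1],[0,0,0,-0.23,0.13,0,1],[0,0,0,-0.31,0.175,0.02,1],[0,0,0,-0.36,0.2,0.02,1],[0,0,0,-0.38,0.212,0.027,1]]}}

```text
t: 3.7
tool_pos: [0.646, 0.0044, 0.1119]
tool_rot: [-2.036, -2.392, 0.001]
contact_force: [0.3, 0.3, -1.6]
opening: 0.0567
grip_force: 43.3
```

Call:
{"fn": "carry_out", "kwargs": {"rows": [[0,0,0,0,0,0,1],[0,0,0,0,0,0,1]]}}

```text
t: 3.9
tool_pos: [0.6452, 0.0066, 0.1121]
tool_rot: [-2.033, -2.394, 0.0]
contact_force: [0.2, 0.1, -1.1]
opening: 0.0565
grip_force: 43.3
```

```bash
python3 - <<'E'
from m import *
o=get_obs();print(o['opening'],o['grip_force'],o['contact_force'],o['tool_pos'],o['dq'].round(3))
mv([.6494,.007,.03],np.radians(8.9))
d=cap('wrist','w2'); cap('side','s2'); cap('top','t2')
E
```

```text
0.05654559972383481 43.264849204570055 [ 0.22440322  0.07245073 -1.12328515] [0.64516501 0.00659555 0.11211911] [ 0.01  -0.006  0.003 -0.001 -0.003 -0.001]
turn [-0.0003 -0.0002  0.0023] shift [-0.0011  0.0144  0.2737]
```

View pics/w2.png

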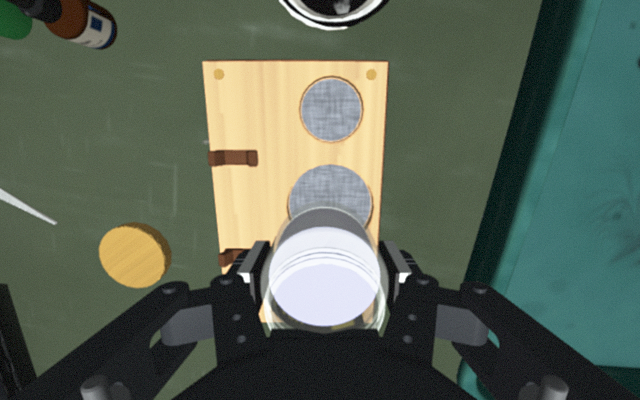

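The jar hangs level in the fingers over the stand at about (325,290), and the +y end well is at (331,109). I'll lower it.

```bash
python3 - <<'E'
from m import *
d=ld('w2'); grey=lambda I,h:(h[...,1]<60)&(h[...,2]>90)
c,st,p,cc=blob(d,grey,(295,70,370,148)); print(c,st,pl(d,c,.01),pl(d,c,.022), proj(d,[.6368,.0859,.016]))
E
```

```text
[330.6370775 109.5558211] [   6    9   60   62 2929] [0.6396 0.0865 0.01  ] [0.6394 0.0859 0.022 ] [[327.25201183 109.38511027]]
```

Call:
{"fn": "carry_out", "kwargs": {"rows": [[0,0,0,0,0.014,0.1,1],[0,0,0,0,0.014,0.18,1],[0,0,0,0,0.014,0.24,1],[0,0,0,0,0.014,0.27,1],[0,0,0,0,0.014,0.275,1]]}}

```text
t: 4.55
tool_pos: [0.6499, 0.0066, 0.0296]
tool_rot: [-2.034, -2.394, 0.001]
contact_force: [0.3, 0.0, -1.6]
opening: 0.0568
grip_force: 43.4
```

Call:
{"fn": "carry_out", "kwargs": {"rows": [[0,0,0,0,0,0,1],[0,0,0,0,0,0,1]]}}

```text
t: 4.75
tool_pos: [0.6507, 0.0063, 0.0308]
tool_rot: [2.034, 2.393, 0.001]
contact_force: [0.3, 0.5, -1.3]
opening: 0.0567
grip_force: 43.4
```

Call:
{"fn": "carry_out", "kwargs": {"rows": [[0,0,0,0,0,0.008,1],[0,0,0,0,0,0.008,1],[0,0,0,0,0,0.008,1]]}}

```text
t: 5.05
tool_pos: [0.6511, 0.0061, 0.029]
tool_rot: [2.034, 2.392, 0.002]
contact_force: [-0.9, 0.4, 5.5]
opening: 0.0565
grip_force: 44.0
```

Call:
{"fn": "carry_out", "kwargs": {"rows": [[0,0,0,0,0,0.006,1],[0,0,0,0,0,0.006,1],[0,0,0,0,0,0.006,1]]}}

```text
t: 5.35
tool_pos: [0.6512, 0.0061, 0.0289]
tool_rot: [2.034, 2.393, 0.001]
contact_force: [-5.3, 0.4, 14.2]
opening: 0.0568
grip_force: 44.8
```

Call:
{"fn": "carry_out", "kwargs": {"rows": [[0,0,0,0,0,-0.01,-0.8],[0,0,0,0,0,-0.01,-0.8],[0,0,0,0,0,-0.01,-0.8],[0,0,0,0,0,-0.01,-0.8]]}}

```text
t: 5.75
tool_pos: [0.6496, 0.0063, 0.0279]
tool_rot: [-2.034, -2.393, 0.001]
contact_force: [0.7, -0.5, -1.2]
opening: 0.077
grip_force: 0.0
```

Call:
{"fn": "carry_out", "kwargs": {"rows": [[0,0,0,0,0,-0.08,-0.8],[0,0,0,0,0,-0.2,-0.8],[0,0,0,0,0,-0.35,-0.8],[0,0,0,0,0,-0.5,-0.8],[0,0,0,0,0,-0.5,-1]]}}

```text
t: 6.25
tool_pos: [0.6545, 0.0059, 0.1878]
tool_rot: [2.027, 2.384, 0.013]
contact_force: [1.3, 0.9, 1.1]
opening: 0.0856
grip_force: 0.0
```

```bash
python3 - <<'E'
from m import *
o=get_obs();print(o['opening'],o['contact_force'],o['tool_pos'])
w=cap('wrist','w3'); d=cap('side','s3')
pale=lambda I,h:(h[...,2]>170)&(h[...,1]<60)
c=cv2.resize(d['img'][155:245,285:435],(750,450),interpolation=cv2.INTER_CUBIC); cv2.imwrite('pics/c3.png',c)
mv([.4716,-.074,.15],np.radians(8.9)); mv([.4716,-.074,.15],np.radians(60))
print(proj(w,[.4716,-.074,.015]))
E
```

```text
0.0855750634292018 [1.2636339  0.93934399 1.09638754] [0.65452016 0.00586052 0.18778181]
turn [0.001  0.0003 0.002 ] shift [-0.1674 -0.6335  0.0995]
turn [ 0.0008  0.0007 -0.2819] shift [-0.1674 -0.6335  0.0995]
[[157.21071692 227.46239525]]
```

View pics/c3.png

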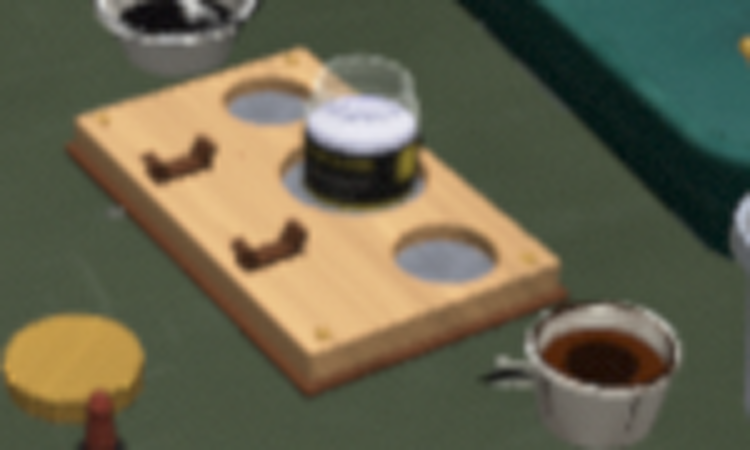

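The jar stands upright in the middle well, at about (362,150) in the crop. Next is the lid.

Call:
{"fn": "carry_out", "kwargs": {"rows": [[0,0,0,-0.03,-0.13,0.02,-1],[0,0,0,-0.07,-0.28,0.04,-1],[0,0,0,-0.11,-0.42,0.07,-1],[0,0,0,-0.15,-0.57,0.1,-1],[0,0,0,-0.167,-0.633,0.1,-1]]}}

```text
t: 6.85
tool_pos: [0.4652, -0.0736, 0.1434]
tool_rot: [-2.031, -2.386, 0.006]
contact_force: [0.5, 0.2, -0.4]
opening: 0.0853
grip_force: 0.0
```

Call:
{"fn": "carry_out", "kwargs": {"rows": [[0,0,0,0,0,0,-1],[0,0,0,0,0,0,-1]]}}

```text
t: 7.05
tool_pos: [0.4702, -0.0735, 0.1473]
tool_rot: [-2.034, -2.392, 0.001]
contact_force: [0.1, -0.0, -0.1]
opening: 0.0853
grip_force: 0.0
```

```bash
python3 - <<'E'
from m import *
o=get_obs();print(o['tool_pos'])
w=cap('wrist','w4'); t=cap('top','t4'); s=cap('side','s4')
gold=lambda I,h:(h[...,0]>12)&(h[...,0]<30)&(h[...,1]>90)&(h[...,2]>120)
pale=lambda I,h:(h[...,2]>160)&(h[...,1]<50)
c,st,p,cc=blob(w,gold,(200,100,440,330)); e=cv2.fitEllipse(cv2.convexHull(p.astype(np.int32)));print('lid',c,st,e,pl(w,c,.015))
for n,d,r in(('w',w,(300,0,640,400)),('t',ld('t4'),(285,145,325,185)),('s',s,(335,160,380,200))):
    c,st,p,cc=blob(d,pale,r); print(n,c,st[:5],pl(d,c,.0546))
mv([.4716,-.074,.02],np.radians(8.9))
E
```

```text
[ 0.47016106 -0.07354134  0.147275  ]
lid [327.03783615 195.60006254] [  95   64   65   64 3198] ((327.01910400390625, 195.5841064453125), (62.99860763549805, 64.30671691894531), 89.67865753173828) [ 0.4751 -0.0731  0.015 ]
w [543.88137783 146.98708288] [ 187  107  117   81 4645] [0.6447 0.0068 0.0546]
t [303.42548077 164.93028846] [  7   8  24  26 416] [0.6459 0.0073 0.0546]
s [356.51020408 178.7755102 ] [ 11  14  22  11 196] [0.6498 0.0063 0.0546]
turn [-0.0001 -0.0001  0.0023] shift [-2.100e-03  3.000e-04  4.283e-01]
```

View pics/w4.png

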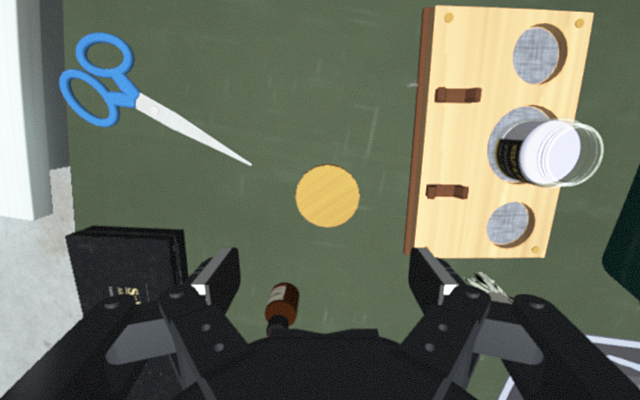

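The wrist view has the lid at (327,196) between the fingers, with the scissors' tip clear at (250,164). I'll descend with a slightly narrowed opening and feel for the bench.

Call:
{"fn": "carry_out", "kwargs": {"rows": [[0,0,0,0,0.01,0.12,-0.75],[0,0,0,0,0.01,0.25,-0.75],[0,0,0,0,0.01,0.36,-0.75],[0,0,0,0,0.01,0.44,-0.75],[0,0,0,0,0.01,0.47,-0.75]]}}

```text
t: 7.7
tool_pos: [0.4722, -0.0722, 0.0046]
tool_rot: [-2.03, -2.391, 0.003]
contact_force: [-0.9, -0.9, 1.0]
opening: 0.0748
grip_force: 0.0
```

Call:
{"fn": "carry_out", "kwargs": {"rows": [[0,0,0,0,0,0,-0.75],[0,0,0,0,0,0,-0.75],[0,0,0,0,0,0,-0.75]]}}

```text
t: 8.0
tool_pos: [0.4754, -0.0737, 0.0095]
tool_rot: [2.032, 2.391, 0.002]
contact_force: [-0.8, -0.3, -0.2]
opening: 0.0745
grip_force: 0.0
```

```bash
python3 - <<'E'
from m import *
o=get_obs();print(o['tool_pos'],o['opening'],o['contact_force'])
w=cap('side','s5')
cv2.imwrite('pics/c5.png',cv2.resize(w['img'][185:255,250:350],(800,560),interpolation=cv2.INTER_CUBIC))
E
```

```text
[ 0.47537996 -0.07366288  0.00951087] 0.0745313007853861 [-0.81235098 -0.27648243 -0.23805183]
```

View pics/c5.png

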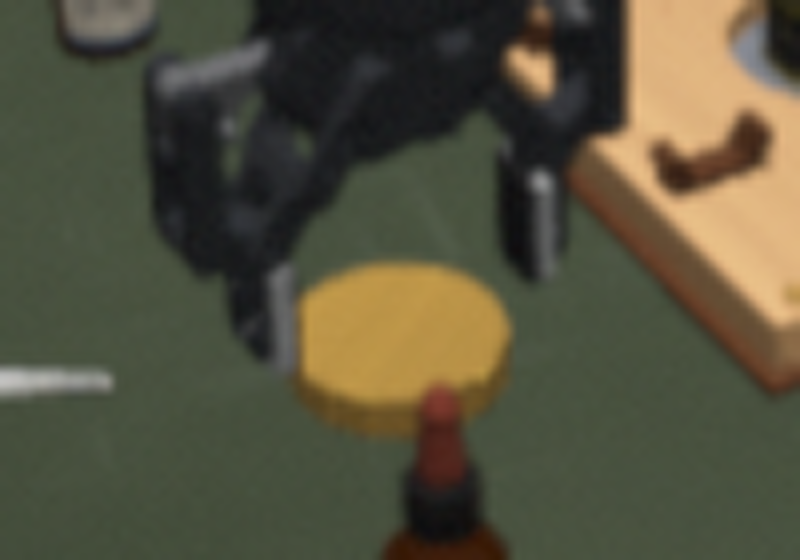

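Both fingers straddle the lid and the tips are still above the bench, so I'll go lower until contact.

Call:
{"fn": "carry_out", "kwargs": {"rows": [[0,0,0,0,0,0.02,-0.75],[0,0,0,0,0,0.033,-0.75],[0,0,0,0,0,0.033,-0.75],[0,0,0,0,0,0.033,-0.75]]}}

```text
t: 8.45
tool_pos: [0.4734, -0.0732, -0.0025]
tool_rot: [-2.035, -2.393, 0.0]
contact_force: [0.5, -0.8, -0.1]
opening: 0.0747
grip_force: 0.0
```

Call:
{"fn": "carry_out", "kwargs": {"rows": [[0,0,0,0,0,0.01,-0.75],[0,0,0,0,0,0.01,-0.75],[0,0,0,0,0,0.01,-0.75]]}}

```text
t: 8.75
tool_pos: [0.4735, -0.0732, -0.0054]
tool_rot: [-2.035, -2.393, 0.0]
contact_force: [0.0, 0.1, 0.3]
opening: 0.0744
grip_force: 0.0
```

Call:
{"fn": "carry_out", "kwargs": {"rows": [[0,0,0,0,0,0,1],[0,0,0,0,0,0,1],[0,0,0,0,0,0,1],[0,0,0,0,0,0,1]], "force": 25}}

```text
t: 9.15
tool_pos: [0.4741, -0.0734, -0.0048]
tool_rot: [2.034, 2.393, 0.001]
contact_force: [-0.8, 0.3, 3.4]
opening: 0.0631
grip_force: 27.7
```

Call:
{"fn": "carry_out", "kwargs": {"rows": [[0,0,0,0,0,-0.05,1],[0,0,0,0,0,-0.15,1],[0,0,0,0,0,-0.27,1],[0,0,0,0,0,-0.38,1],[0,0,0,0,0,-0.45,1]]}}

```text
t: 9.65
tool_pos: [0.4745, -0.0735, 0.1322]
tool_rot: [2.033, 2.391, 0.002]
contact_force: [0.7, -0.4, -0.4]
opening: 0.0628
grip_force: 27.7
```

Call:
{"fn": "carry_out", "kwargs": {"rows": [[0,0,0,0,0,-0.03,1],[0,0,0,0,0,-0.03,1],[0,0,0,0,0,-0.03,1]]}}

```text
t: 9.95
tool_pos: [0.4728, -0.073, 0.1371]
tool_rot: [-2.033, -2.392, 0.002]
contact_force: [0.1, 0.5, -0.1]
opening: 0.0632
grip_force: 27.7
```

```bash
python3 - <<'E'
from m import *
o=get_obs();print(o['tool_pos'],o['opening'],o['contact_force'])
w=cap('wrist','w6'); s=cap('side','s6')
cv2.imwrite('pics/c6.png',np.vstack([cv2.resize(w['img'][200:400,180:500],(640,400)),cv2.resize(s['img'][150:210,240:336],(320,200))@np.eye(3) if 0 else cv2.copyMakeBorder(cv2.resize(s['img'][130:230,240:400],(320,200)),0,0,0,320,0)]))
mv([.6505,.0062,.15],np.radians(8.9))
E
```

```text
[ 0.47275723 -0.07297094  0.13711372] 0.06315700075964666 [ 0.08207385  0.51745691 -0.12951681]
turn [-0.001  -0.0005  0.002 ] shift [ 0.1648  0.628  -0.0463]
```

View pics/c6.png

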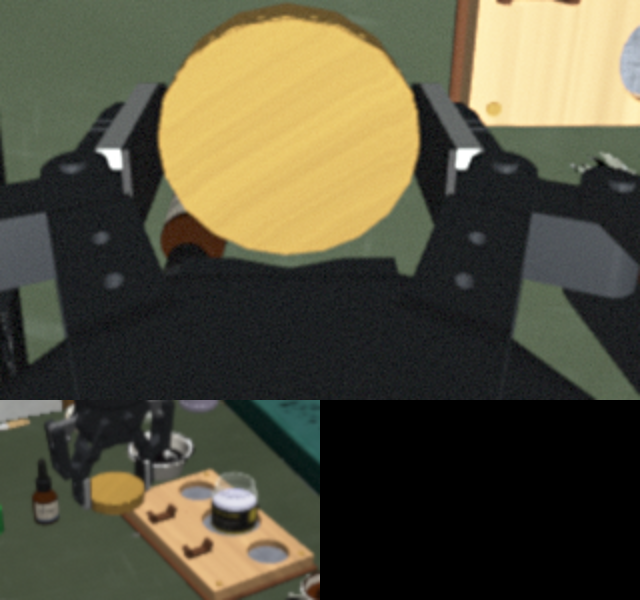

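The lid is level and held. I'll carry it over the jar.

Call:
{"fn": "carry_out", "kwargs": {"rows": [[0,0,0,0.03,0.1,-0.04,1],[0,0,0,0.07,0.25,-0.04,1],[0,0,0,0.11,0.4,-0.04,1],[0,0,0,0.14,0.54,-0.04,1],[0,0,0,0.165,0.62,-0.04,1]]}}

```text
t: 10.55
tool_pos: [0.6508, 0.0068, 0.1485]
tool_rot: [-2.032, -2.393, 0.002]
contact_force: [-0.1, -0.7, 0.1]
opening: 0.0625
grip_force: 27.7
```

Call:
{"fn": "carry_out", "kwargs": {"rows": [[0,0,0,0,0.008,0,1],[0,0,0,0,0.008,0,1],[0,0,0,0,0.008,0,1],[0,0,0,0,0.008,0,1]]}}

```text
t: 10.95
tool_pos: [0.6506, 0.0054, 0.1503]
tool_rot: [-2.035, -2.392, 0.001]
contact_force: [-0.1, -0.9, -0.2]
opening: 0.0626
grip_force: 27.7
```

```bash
python3 - <<'E'
from m import *
o=get_obs();print(o['tool_pos'],o['opening'],o['contact_force'])
mv([.6505,.0062,.085],np.radians(8.9))
E
```

```text
[0.65056206 0.00543249 0.15028737] 0.06260627464270649 [-0.05261038 -0.91875716 -0.23327845]
turn [-0.0003 -0.      0.0018] shift [0.0025 0.0004 0.2176]
```

Call:
{"fn": "carry_out", "kwargs": {"rows": [[0,0,0,0,0,0.1,1],[0,0,0,0,0,0.18,1],[0,0,0,0,0,0.22,1],[0,0,0,0,0,0.22,1],[0,0,0,0,0,0.22,1]]}}

```text
t: 11.45
tool_pos: [0.6519, 0.0057, 0.0857]
tool_rot: [2.035, 2.393, 0.001]
contact_force: [-0.6, -0.3, 0.1]
opening: 0.0628
grip_force: 27.7
```

Call:
{"fn": "carry_out", "kwargs": {"rows": [[0,0,0,0,0,0.02,1],[0,0,0,0,0,0.04,1],[0,0,0,0,0,0.055,1],[0,0,0,0,0,0.055,1],[0,0,0,0,0,0.055,1]]}}

```text
t: 11.95
tool_pos: [0.6515, 0.006, 0.068]
tool_rot: [-2.035, -2.393, 0.0]
contact_force: [-0.8, -0.3, 0.4]
opening: 0.0628
grip_force: 27.8
```

```bash
python3 - <<'E'
from m import *
o=get_obs();print(o['tool_pos'],o['opening'],o['contact_force'])
s=cap('side','s7')
cv2.imwrite('pics/c7.png',cv2.resize(s['img'][140:240,290:430],(784,560),interpolation=cv2.INTER_CUBIC))
E
```

```text
[0.65153066 0.00595943 0.06804342] 0.062755810975355 [-0.83788173 -0.26959104  0.40995188]
```

View pics/c7.png

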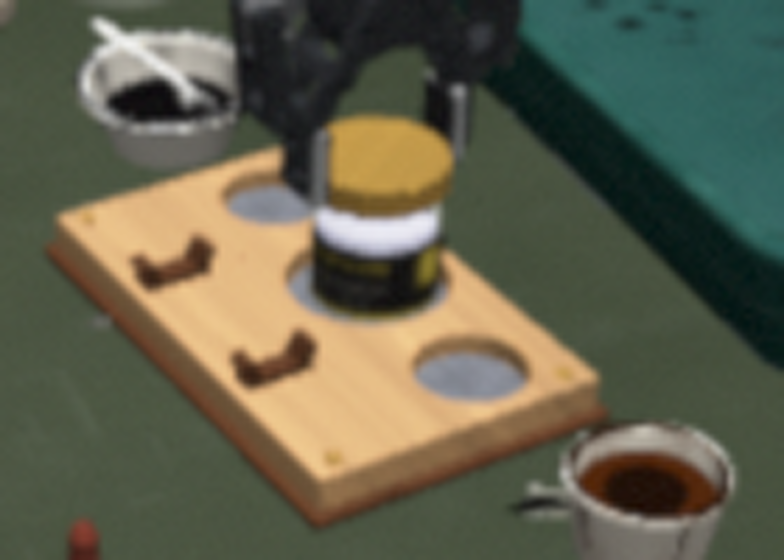

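The lid is over the mouth and centred on the jar, with no contact force. I'll lower it further.

Call:
{"fn": "carry_out", "kwargs": {"rows": [[0,0,0,0,0,0.01,1],[0,0,0,0,0,0.02,1],[0,0,0,0,0,0.02,1],[0,0,0,0,0,0.02,1]]}}

```text
t: 12.4
tool_pos: [0.6515, 0.0059, 0.062]
tool_rot: [-2.035, -2.393, 0.0]
contact_force: [1.0, 0.3, 0.1]
opening: 0.0628
grip_force: 27.7
```

Call:
{"fn": "carry_out", "kwargs": {"rows": [[0,0,0,0,0,0.007,1],[0,0,0,0,0,0.007,1],[0,0,0,0,0,0.007,1]]}}

```text
t: 12.7
tool_pos: [0.652, 0.0059, 0.0613]
tool_rot: [2.034, 2.393, 0.001]
contact_force: [-2.7, -0.2, 5.0]
opening: 0.0629
grip_force: 28.2
```

The contact height matches a seated lid. I'll release and rise.

Call:
{"fn": "carry_out", "kwargs": {"rows": [[0,0,0,0,0,0,-0.8],[0,0,0,0,0,0,-0.8],[0,0,0,0,0,0,-0.8],[0,0,0,0,0,-0.03,-0.8],[0,0,0,0,0,-0.1,-0.8]]}}

```text
t: 13.2
tool_pos: [0.6498, 0.0061, 0.0882]
tool_rot: [-2.032, -2.39, 0.004]
contact_force: [-0.7, 1.5, -0.0]
opening: 0.0767
grip_force: 0.0
```

Call:
{"fn": "carry_out", "kwargs": {"rows": [[0,0,0,0,0,-0.12,-0.8],[0,0,0,0,0,-0.25,-0.8],[0,0,0,0,0,-0.35,-0.8],[0,0,0,0,0,-0.35,-0.8]]}}

```text
t: 13.6
tool_pos: [0.655, 0.0056, 0.2029]
tool_rot: [2.028, 2.386, 0.01]
contact_force: [0.1, 0.5, 0.6]
opening: 0.077
grip_force: 0.0
```

```bash
python3 - <<'E'
from m import *
o=get_obs();print(o['tool_pos'],o['opening'],o['contact_force'])
s=cap('side','s8'); gold=lambda I,h:(h[...,0]>12)&(h[...,0]<30)&(h[...,1]>110)&(h[...,2]>110)
c,st,p,cc=blob(s,gold,(344,156,376,182)); print(c,st,pl(s,c,.081)); print(proj(s,[[.651,.006,.081]]))
mv([.4392,.121,.2],np.radians(53))
E
```

```text
[0.65499437 0.00562954 0.20292969] 0.07697143403901409 [0.1471194  0.53214578 0.57555822]
[357.25730994 170.2251462 ] [  0   7  27  17 342] [0.6495 0.0035 0.081 ]
[[357.41018386 169.61669086]]
turn [ 0.0019  0.0014 -0.243 ] shift [ 0.4942 -0.6434 -0.0067]
```

The lid's position matches the fitted height. On to the black bottle.

Call:
{"fn": "carry_out", "kwargs": {"rows": [[0,0,-0.04,0.08,-0.1,0,-0.5],[0,0,-0.09,0.18,-0.24,0,-0.5],[0,0,-0.135,0.28,-0.37,0,-0.5],[0,0,-0.18,0.38,-0.5,0,-0.5],[0,0,-0.22,0.47,-0.61,0,-0.5]]}}

```text
t: 14.15
tool_pos: [0.4452, 0.1163, 0.193]
tool_rot: [-1.095, -2.941, 0.002]
contact_force: [0.6, 1.0, -0.1]
opening: 0.0641
grip_force: 0.0
```

Call:
{"fn": "carry_out", "kwargs": {"rows": [[0,0,-0.023,0.04,-0.01,0,-0.5],[0,0,-0.023,0.04,-0.01,0,-0.5],[0,0,-0.023,0.04,-0.01,0,-0.5]]}}

```text
t: 14.45
tool_pos: [0.4372, 0.1211, 0.1944]
tool_rot: [-0.998, -2.978, 0.001]
contact_force: [0.2, -0.3, -0.3]
opening: 0.0639
grip_force: 0.0
```

```bash
python3 - <<'E'
from m import *
o=get_obs();print(o['tool_pos'],o['opening'])
w=cap('wrist','w9')
print(proj(w,[[.4392,.121,0],[.4392,.121,.092]]))
cv2.imwrite('pics/w9.png',w['img'])
mv([.4392,.121,.015],np.radians(53))
E
```

```text
[0.4371799  0.12110461 0.19438012] 0.06392393706961272
[[324.04166611 183.27095284]
 [323.85680946 203.3859378 ]]
turn [-0.0002 -0.0001 -0.0005] shift [-0.0041  0.0039  0.5988]
```

View pics/w9.png

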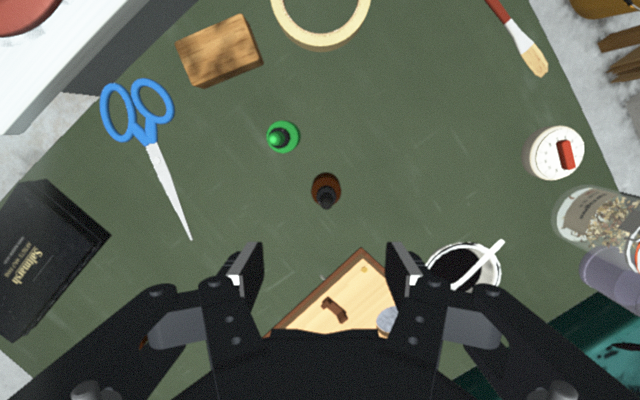

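The black bottle is at (326,188), matching the prediction, with the green one clear at (283,137). The palm begins 73 mm above the TCP and the bottle is 92 mm tall, so I'll grip with the TCP no lower than 25 mm.

Call:
{"fn": "carry_out", "kwargs": {"rows": [[0,0,0,-0.004,0.006,0.15,-0.5],[0,0,0,-0.004,0.006,0.3,-0.5],[0,0,0,-0.004,0.006,0.42,-0.5],[0,0,0,-0.004,0.006,0.5,-0.5],[0,0,0,-0.004,0.006,0.54,-0.5]]}}

```text
t: 15.0
tool_pos: [0.438, 0.1211, 0.0299]
tool_rot: [-0.998, -2.973, 0.004]
contact_force: [0.5, -0.7, -0.4]
opening: 0.0645
grip_force: 0.0
```

Call:
{"fn": "carry_out", "kwargs": {"rows": [[0,0,0,0,0,0.02,-0.5],[0,0,0,0,0,0.02,-0.5],[0,0,0,0,0,0.02,-0.5]]}}

```text
t: 15.3
tool_pos: [0.4408, 0.122, 0.0286]
tool_rot: [0.997, 2.977, 0.002]
contact_force: [-0.6, -0.3, -0.0]
opening: 0.0641
grip_force: 0.0
```

```bash
python3 - <<'E'
from m import *
o=get_obs();print(o['tool_pos'],o['opening'],o['contact_force'])
E
```

```text
[0.44081084 0.12196358 0.0285563 ] 0.06409923294272693 [-0.59225385 -0.29333106 -0.01208735]
```

Call:
{"fn": "carry_out", "kwargs": {"rows": [[0,0,0,0,0,0.01,1],[0,0,0,0,0,0.01,1],[0,0,0,0,0,0.01,1],[0,0,0,0,0,0.01,1],[0,0,0,0,0,0.01,1]], "force": 25}}

```text
t: 15.8
tool_pos: [0.44, 0.1221, 0.025]
tool_rot: [0.996, 2.978, 0.001]
contact_force: [-0.5, -0.5, 6.0]
opening: 0.0313
grip_force: 25.1
```

Call:
{"fn": "carry_out", "kwargs": {"rows": [[0,0,0,0,0,0,1],[0,0,0,0,0,-0.05,1],[0,0,0,0,0,-0.15,1],[0,0,0,0,0,-0.27,1],[0,0,0,0,0,-0.35,1]]}}

```text
t: 16.3
tool_pos: [0.4397, 0.1221, 0.1309]
tool_rot: [0.996, 2.978, 0.001]
contact_force: [0.8, 0.3, -0.9]
opening: 0.0314
grip_force: 24.9
```

Call:
{"fn": "carry_out", "kwargs": {"rows": [[0,0,0,0,0,0,1],[0,0,0,0,0,0,1]]}}

```text
t: 16.5
tool_pos: [0.439, 0.122, 0.1286]
tool_rot: [-0.997, -2.979, 0.0]
contact_force: [1.0, -0.4, -1.3]
opening: 0.0313
grip_force: 24.9
```

```bash
python3 - <<'E'
from m import *
o=get_obs();print(o['tool_pos'],o['opening'],o['contact_force'])
mv([.638,.0862,.13],np.radians(53))
cap('side','s10');cap('wrist','w10')
E
```

```text
[0.43904798 0.12196096 0.12857727] 0.031329647074658455 [ 0.98984794 -0.35097897 -1.32040957]
turn [-0.     -0.0001  0.    ] shift [-0.6014  0.3038 -0.0049]
```

Call:
{"fn": "carry_out", "kwargs": {"rows": [[0,0,0,-0.08,0.04,0,1],[0,0,0,-0.22,0.11,0,1],[0,0,0,-0.36,0.18,0,1],[0,0,0,-0.49,0.25,0,1],[0,0,0,-0.57,0.29,0,1]]}}

```text
t: 17.1
tool_pos: [0.6296, 0.0878, 0.1262]
tool_rot: [-0.997, -2.976, 0.002]
contact_force: [0.0, -0.5, 0.3]
opening: 0.0317
grip_force: 25.0
```

Call:
{"fn": "carry_out", "kwargs": {"rows": [[0,0,0,-0.031,0.014,0,1],[0,0,0,-0.031,0.014,0,1],[0,0,0,-0.031,0.014,0,1]]}}

```text
t: 17.4
tool_pos: [0.6366, 0.0866, 0.1277]
tool_rot: [-0.995, -2.977, 0.001]
contact_force: [-0.9, -0.4, 0.1]
opening: 0.0317
grip_force: 25.0
```

```bash
python3 - <<'E'
from m import *
o=get_obs();print(o['tool_pos'],o['opening'],o['contact_force'])
mv([.638,.0862,.037],np.radians(53))
s=cap('side','s11')
cv2.imwrite('pics/c11.png',cv2.resize(s['img'][130:240,290:430],(700,550),interpolation=cv2.INTER_CUBIC))
E
```

```text
[0.63655876 0.08656694 0.12765297] 0.031740429597363534 [-0.9440619  -0.41693853  0.08261694]
turn [-0.0006 -0.0008  0.0001] shift [-0.0054  0.0025  0.3022]
```

View pics/c11.png

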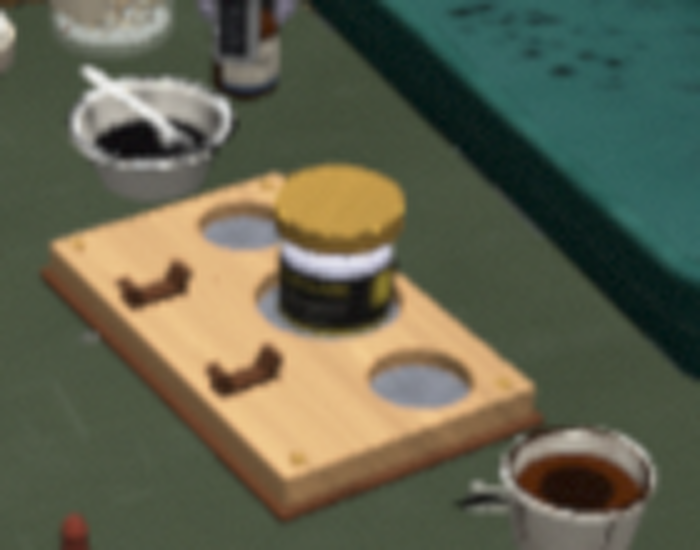

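The lid sits flat on the jar at (340,205) and the bottle hangs upright over the end well beside the black bowl. I'll lower it.

Call:
{"fn": "carry_out", "kwargs": {"rows": [[0,0,0,-0.005,0.003,0.08,1],[0,0,0,-0.005,0.003,0.17,1],[0,0,0,-0.005,0.003,0.25,1],[0,0,0,-0.005,0.003,0.28,1],[0,0,0,-0.005,0.003,0.3,1]]}}

```text
t: 17.95
tool_pos: [0.6386, 0.0865, 0.0384]
tool_rot: [-0.995, -2.978, 0.001]
contact_force: [-0.3, 0.8, 0.3]
opening: 0.0315
grip_force: 25.0
```

Call:
{"fn": "carry_out", "kwargs": {"rows": [[0,0,0,0,0,0,1],[0,0,0,0,0,0,1],[0,0,0,0,0,0.007,1],[0,0,0,0,0,0.007,1]]}}

```text
t: 18.35
tool_pos: [0.6405, 0.0861, 0.0379]
tool_rot: [0.996, 2.978, 0.001]
contact_force: [-0.6, -0.7, -0.8]
opening: 0.0314
grip_force: 25.0
```

Call:
{"fn": "carry_out", "kwargs": {"rows": [[0,0,0,0,0,0.008,1],[0,0,0,0,0,0.008,1],[0,0,0,0,0,0.008,1]]}}

```text
t: 18.65
tool_pos: [0.6405, 0.0861, 0.0351]
tool_rot: [0.996, 2.978, 0.001]
contact_force: [0.5, 0.6, 1.0]
opening: 0.0312
grip_force: 25.1
```

Call:
{"fn": "carry_out", "kwargs": {"rows": [[0,0,0,0,0,0.004,1],[0,0,0,0,0,0.004,1],[0,0,0,0,0,0.004,1]]}}

```text
t: 18.95
tool_pos: [0.6406, 0.0861, 0.035]
tool_rot: [0.996, 2.979, 0.0]
contact_force: [-2.2, -0.4, 6.6]
opening: 0.0314
grip_force: 25.6
```

Call:
{"fn": "carry_out", "kwargs": {"rows": [[0,0,0,0,0,0,0],[0,0,0,0,0,0,-0.3],[0,0,0,0,0,0,-0.3],[0,0,0,0,0,0,-0.3],[0,0,0,0,0,-0.04,-0.3]]}}

```text
t: 19.45
tool_pos: [0.6381, 0.086, 0.0434]
tool_rot: [-0.995, -2.975, 0.003]
contact_force: [-0.3, -0.0, 0.4]
opening: 0.0554
grip_force: 0.0
```

Call:
{"fn": "carry_out", "kwargs": {"rows": [[0,0,0,0,0,-0.12,-0.3],[0,0,0,0,0,-0.27,-0.3],[0,0,0,0,0,-0.42,-0.3],[0,0,0,0,0,-0.52,-0.3],[0,0,0,0,0,-0.52,-0.3]]}}

```text
t: 19.95
tool_pos: [0.6435, 0.0863, 0.2101]
tool_rot: [0.993, 2.968, 0.007]
contact_force: [-0.2, 0.8, 0.4]
opening: 0.0556
grip_force: 0.0
```

```bash
python3 - <<'E'
from m import *
o=get_obs();print(o['tool_pos'],o['opening'],o['contact_force'])
w=cap('wrist','w12'); s=cap('side','s12')
cv2.imwrite('pics/c12.png',np.hstack([cv2.resize(s['img'][140:240,290:430],(420,300),interpolation=cv2.INTER_CUBIC),cv2.resize(w['img'],(380,300))]))
mv([.4437,-.1985,.2],np.radians(53));mv([.4437,-.1985,.2],np.radians(8.9)); print(o['q'].round(2))
E
```

```text
[0.64347778 0.08625165 0.21006215] 0.05560671073094068 [-0.23666207  0.76539909  0.37779603]
turn [0.0005 0.0007 0.    ] shift [-0.0469 -1.1527  0.009 ]
turn [0.0008 0.0005 0.245 ] shift [-0.0469 -1.1527  0.009 ]
[ 0.02  0.11  1.58 -0.    1.43 -0.91]
```

View pics/c12.png

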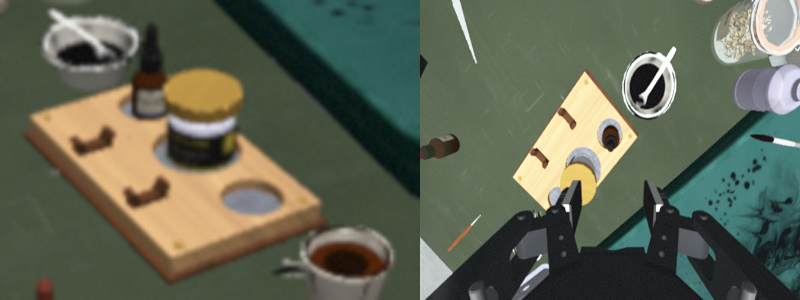

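The black bottle stands upright in its well by the black ink, and the lidded jar is in the middle. On to the red bottle, measuring by masks from here because all 14 views are used.

Call:
{"fn": "carry_out", "kwargs": {"rows": [[0,0,0.045,-0.005,-0.12,0,-0.3],[0,0,0.09,-0.01,-0.28,0,-0.3],[0,0,0.135,-0.02,-0.44,0,-0.3],[0,0,0.18,-0.03,-0.6,0,-0.3],[0,0,0.22,-0.03,-0.76,0,-0.3]]}}

```text
t: 20.55
tool_pos: [0.5076, -0.1023, 0.199]
tool_rot: [-1.951, -2.458, 0.002]
contact_force: [0.0, -0.6, -0.2]
opening: 0.0558
grip_force: 0.0
```

```bash
python3 - <<'E'
from m import *
mv([.4437,-.1985,.2],np.radians(8.9)); print(get_obs()['tool_pos'])
E
```

```text
turn [-0.0011 -0.0006  0.0234] shift [-0.264  -0.2802 -0.0027]
[ 0.50759413 -0.10229253  0.19904488]
```

Call:
{"fn": "carry_out", "kwargs": {"rows": [[0,0,0.02,-0.1,-0.1,0,-0.5],[0,0,0.02,-0.19,-0.2,0,-0.5],[0,0,0.02,-0.25,-0.26,0,-0.5],[0,0,0.02,-0.25,-0.26,0,-0.5],[0,0,0.02,-0.25,-0.26,0,-0.5]]}}

```text
t: 21.05
tool_pos: [0.4506, -0.1921, 0.1998]
tool_rot: [-2.023, -2.4, -0.0]
contact_force: [-0.3, 1.1, -0.0]
opening: 0.0643
grip_force: 0.0
```

```bash
python3 - <<'E'
from m import *
o=get_obs(); print(o['tool_pos'],o['opening'])
w=cap('wrist','w13')
P=[.444,-.1985]; print(proj(w,[P+[0.02],P+[.03],P+[.096]]))
u=proj(w,[P+[.03]])[0].astype(int)
body=lambda I,h:(I[...,2]-I[...,1]>8)
c,st,p,cc=blob(w,body,(u[0]-45,u[1]-45,u[0]+45,u[1]+45)); print(c,st,cc,[pl(w,c,z) for z in(.03,.044)])
red=lambda I,h:(I[...,2]-I[...,1]>40)&(h[...,1]>110)&((h[...,0]<6)|(h[...,0]>172))
c,st,p,cc=blob(w,red,(u[0]-45,u[1]-45,u[0]+45,u[1]+45)); print('bulb',c,st,pl(w,c,.085))
mv([.444,-.1985,.035],np.radians(8.9))
E
```

```text
[ 0.45062833 -0.19208847  0.19978171] 0.06428934635370534
[[316.03795647 190.09290114]
 [315.77300811 192.02165968]
 [313.52675517 208.38409932]]
[318.94022989 188.83908046] [ 34  29  29  31 435] ((318.2727355957031, 192.09091186523438), 16.420448303222656) [array([ 0.4469, -0.1943,  0.03  ]), array([ 0.4467, -0.1912,  0.044 ])]
bulb [316.66233766 207.05194805] [41 55 12 11 77] [ 0.4468 -0.1999  0.085 ]
turn [-0.0005 -0.0007  0.005 ] shift [-0.0196 -0.0262  0.5502]
```

The bulb measures (0.444,-0.199) after the known wrist bias, in agreement with the top view. I'll descend.

Call:
{"fn": "carry_out", "kwargs": {"rows": [[0,0,0.004,-0.02,-0.024,0.1,-0.5],[0,0,0.004,-0.02,-0.024,0.25,-0.5],[0,0,0.004,-0.02,-0.024,0.4,-0.5],[0,0,0.004,-0.02,-0.024,0.5,-0.5],[0,0,0.004,-0.02,-0.024,0.53,-0.5]]}}

```text
t: 21.6
tool_pos: [0.4428, -0.1965, 0.0378]
tool_rot: [-2.03, -2.386, 0.001]
contact_force: [-0.2, 0.1, -0.6]
opening: 0.064
grip_force: 0.0
```

Call:
{"fn": "carry_out", "kwargs": {"rows": [[0,0,0,0,0,0.02,-0.5],[0,0,0,0,0,0.02,-0.5],[0,0,0,0,0,0.02,-0.5]]}}

```text
t: 21.9
tool_pos: [0.4469, -0.2002, 0.0384]
tool_rot: [2.036, 2.388, 0.001]
contact_force: [0.8, -0.1, -0.1]
opening: 0.0638
grip_force: 0.0
```

Call:
{"fn": "carry_out", "kwargs": {"rows": [[0,0,0,0,0,0.025,-0.5],[0,0,0,0,0,0.025,-0.5],[0,0,0,0,0,0.025,-0.5]]}}

```text
t: 22.2
tool_pos: [0.4455, -0.1996, 0.0292]
tool_rot: [2.038, 2.39, 0.0]
contact_force: [0.3, 0.2, -0.0]
opening: 0.0642
grip_force: 0.0
```

Call:
{"fn": "carry_out", "kwargs": {"rows": [[0,0,0,0,0,0,1],[0,0,0,0,0,0,1],[0,0,0,0,0,0,1],[0,0,0,0,0,0,1],[0,0,0,0,0,0,1]], "force": 25}}

```text
t: 22.7
tool_pos: [0.4456, -0.1998, 0.0293]
tool_rot: [2.038, 2.39, -0.0]
contact_force: [-0.1, 0.3, 3.4]
opening: 0.0314
grip_force: 24.9
```

Call:
{"fn": "carry_out", "kwargs": {"rows": [[0,0,0,0,0,-0.05,1],[0,0,0,0,0,-0.15,1],[0,0,0,0,0,-0.27,1],[0,0,0,0,0,-0.35,1],[0,0,0,0,0,-0.35,1]]}}

```text
t: 23.2
tool_pos: [0.4477, -0.201, 0.1382]
tool_rot: [2.033, 2.384, 0.002]
contact_force: [0.5, -0.2, -0.4]
opening: 0.0311
grip_force: 25.0
```

Call:
{"fn": "carry_out", "kwargs": {"rows": [[0,0,0,0,0,0,1],[0,0,0,0,0,0,1]]}}

```text
t: 23.4
tool_pos: [0.4443, -0.1988, 0.1318]
tool_rot: [-2.036, -2.388, 0.001]
contact_force: [0.5, -0.2, -0.3]
opening: 0.0312
grip_force: 25.0
```

```bash
python3 - <<'E'
from m import *
o=get_obs();print(o['tool_pos'],o['opening'],o['contact_force'])
mv([.663,-.0715,.137],np.radians(8.9))
s=cap('side','s14')
red=lambda I,h:(I[...,2]-I[...,1]>35)&(h[...,1]>110)&((h[...,0]<7)|(h[...,0]>172))
x,y,z=o['tool_pos']; u=proj(s,[[x,y,z+.055],[x,y,z-.029]]); print('expect bulb/base',u)
c,st,p,cc=blob(s,red,(int(u[0,0])-25,int(u[0,1])-25,int(u[0,0])+25,int(u[0,1])+25)); print(c,st)
E
```

```text
[ 0.44427541 -0.19883578  0.13179882] 0.031152662419812537 [ 0.49919296 -0.22926008 -0.33623449]
turn [-0.0008 -0.0008  0.001 ] shift [ 0.3041  0.7869 -0.0187]
expect bulb/base [[303.91150347 195.47807808]
 [305.0893917  230.79541562]]
[303.20408163 196.48979592] [23 20  5 13 49]
```

Held upright. I'll transfer it to the other end well.

Call:
{"fn": "carry_out", "kwargs": {"rows": [[0,0,0,0.04,0.1,-0.01,1],[0,0,0,0.09,0.24,-0.02,1],[0,0,0,0.15,0.39,-0.02,1],[0,0,0,0.21,0.54,-0.02,1],[0,0,0,0.26,0.68,-0.02,1]]}}

```text
t: 23.95
tool_pos: [0.6352, -0.0886, 0.1376]
tool_rot: [-2.036, -2.389, 0.002]
contact_force: [0.1, -0.9, -0.6]
opening: 0.0316
grip_force: 25.0
```

Call:
{"fn": "carry_out", "kwargs": {"rows": [[0,0,0,0.03,0.07,0,1],[0,0,0,0.044,0.107,0,1],[0,0,0,0.044,0.107,0,1],[0,0,0,0.044,0.107,0,1]]}}

```text
t: 24.35
tool_pos: [0.663, -0.0727, 0.1388]
tool_rot: [-2.038, -2.389, 0.002]
contact_force: [-0.2, 0.5, -1.3]
opening: 0.0313
grip_force: 25.1
```

```bash
python3 - <<'E'
from m import *
o=get_obs();print(o['tool_pos'],o['opening'],o['contact_force'])
mv([.663,-.0715,.041],np.radians(8.9))
E
```

```text
[ 0.66296669 -0.07268168  0.13880423] 0.03126078253113834 [-0.18596641  0.50024139 -1.28647747]
turn [-0.0007 -0.0001  0.0009] shift [0.0037 0.0015 0.326 ]
```

Call:
{"fn": "carry_out", "kwargs": {"rows": [[0,0,0,0.003,0,0.08,1],[0,0,0,0.003,0,0.18,1],[0,0,0,0.003,0,0.26,1],[0,0,0,0.003,0,0.3,1],[0,0,0,0.003,0,0.32,1]]}}

```text
t: 24.85
tool_pos: [0.6624, -0.0719, 0.0425]
tool_rot: [-2.038, -2.388, 0.002]
contact_force: [-0.4, -0.2, -0.1]
opening: 0.0317
grip_force: 25.1
```

Call:
{"fn": "carry_out", "kwargs": {"rows": [[0,0,0,0,0,0,1],[0,0,0,0,0,0,1],[0,0,0,0,0,0.008,1],[0,0,0,0,0,0.008,1],[0,0,0,0,0,0.008,1]]}}

```text
t: 25.35
tool_pos: [0.6643, -0.0713, 0.0421]
tool_rot: [2.038, 2.39, 0.001]
contact_force: [-0.0, 0.7, -0.0]
opening: 0.0317
grip_force: 25.1
```

Contact is expected at a TCP height of about 0.039.

Call:
{"fn": "carry_out", "kwargs": {"rows": [[0,0,0,0,0,0.009,1],[0,0,0,0,0,0.009,1],[0,0,0,0,0,0.009,1]]}}

```text
t: 25.65
tool_pos: [0.6645, -0.0714, 0.0393]
tool_rot: [2.038, 2.39, 0.001]
contact_force: [1.0, -0.3, 1.6]
opening: 0.0313
grip_force: 25.2
```

Call:
{"fn": "carry_out", "kwargs": {"rows": [[0,0,0,0,0,0.005,1],[0,0,0,0,0,0.005,1],[0,0,0,0,0,0.005,1]]}}

```text
t: 25.95
tool_pos: [0.6646, -0.0715, 0.0393]
tool_rot: [2.038, 2.39, 0.0]
contact_force: [-2.7, 0.8, 7.9]
opening: 0.0311
grip_force: 25.8
```

Seated. I'll release and rise.

Call:
{"fn": "carry_out", "kwargs": {"rows": [[0,0,0,0,0,0,0],[0,0,0,0,0,0,-0.3],[0,0,0,0,0,0,-0.3],[0,0,0,0,0,0,-0.3],[0,0,0,0,0,-0.04,-0.3]]}}

```text
t: 26.45
tool_pos: [0.6621, -0.071, 0.0472]
tool_rot: [-2.036, -2.387, 0.004]
contact_force: [-0.2, 0.4, -0.8]
opening: 0.0552
grip_force: 0.0
```

Call:
{"fn": "carry_out", "kwargs": {"rows": [[0,0,0,0,0,-0.12,-0.3],[0,0,0,0,0,-0.27,-0.3],[0,0,0,0,0,-0.42,-0.3],[0,0,0,0,0,-0.5,-0.3],[0,0,0,0,0,-0.5,-0.3]]}}

```text
t: 26.95
tool_pos: [0.667, -0.072, 0.207]
tool_rot: [2.032, 2.383, 0.008]
contact_force: [0.3, 0.5, -0.7]
opening: 0.0554
grip_force: 0.0
```

```bash
python3 - <<'E'
from m import *
o=get_obs();print(o['tool_pos'],o['opening'],o['contact_force'])
s=cap('side','s15'); T=cap('top','t15')
red=lambda I,h:(I[...,2]-I[...,1]>35)&(h[...,1]>110)&((h[...,0]<7)|(h[...,0]>172))
u=proj(s,[.664,-.0715,.095])[0].astype(int); c,st,p,cc=blob(s,red,(u[0]-20,u[1]-20,u[0]+20,u[1]+20)); print('bulb',c,st,u,pl(s,c,.092))
# stylus in t0 refined: non-green line
t=ld('top0'); I=t['img'].astype(int)
wood=lambda I,h:(I[...,2]-I[...,1]>5)
c,st,p,cc=blob(t,wood,(398,180,445,202)); l=cv2.fitLine(p.astype(np.float32),cv2.DIST_L2,0,.01,.01).ravel(); print('line',l)
for x in range(390,444,2): print(x,I[188:197,x].mean(1).astype(int).tolist()) if x<402 or x>434 else 0
a=pl(t,(395,l[3]+(395-l[2])*l[1]/l[0]),.0045);b=pl(t,(439.5,l[3]+(439.5-l[2])*l[1]/l[0]),.0045);print(a,b,np.linalg.norm(a-b))
E
```

```text
[ 0.66703545 -0.0719754   0.2070267 ] 0.055397972890702314 [ 0.26112369  0.48989516 -0.65687956]
bulb [376.03703704 180.22222222] [19 17  3 10 27] [376 179] [ 0.6636 -0.0692  0.092 ]
line [ 9.9964792e-01 -2.6532747e-02  4.2234900e+02  1.9210068e+02]
390 [86, 89, 88, 87, 88, 89, 86, 87, 89]
392 [88, 87, 87, 89, 87, 89, 87, 87, 87]
394 [87, 89, 88, 95, 105, 97, 88, 88, 87]
396 [86, 88, 90, 99, 114, 102, 86, 85, 88]
398 [86, 84, 87, 103, 123, 108, 89, 84, 88]
400 [86, 88, 88, 103, 131, 115, 90, 87, 87]
436 [88, 85, 96, 112, 111, 93, 82, 86, 85]
438 [87, 85, 89, 101, 103, 86, 84, 85, 85]
440 [84, 85, 87, 86, 85, 84, 84, 84, 83]
442 [88, 86, 85, 87, 85, 84, 85, 87, 82]
[ 0.5749 -0.2616  0.0045] [ 0.5792 -0.3949  0.0045] 0.13336933680572904
```

The red bottle stands upright in its well, with its bulb at the expected pixel. Next is the stylus, centred near (0.577,-0.3265) and tilted about 1.9 degrees from y.

```bash
python3 - <<'E'
from m import *
mv([.577,-.3265,.2],np.radians(1.85))
E
```

```text
turn [0.0005 0.0002 0.0402] shift [-0.7938 -0.4214  0.0013]
```

Call:
{"fn": "carry_out", "kwargs": {"rows": [[0,0,0.01,-0.11,-0.06,0,-0.1],[0,0,0.02,-0.25,-0.13,0,-0.1],[0,0,0.03,-0.39,-0.21,0,-0.1],[0,0,0.04,-0.53,-0.28,0,-0.1],[0,0,0.04,-0.66,-0.35,0,-0.1]]}}

```text
t: 27.55
tool_pos: [0.5896, -0.2845, 0.1965]
tool_rot: [-2.182, -2.254, 0.002]
contact_force: [0.3, -0.3, -0.2]
opening: 0.0472
grip_force: 0.0
```

Call:
{"fn": "carry_out", "kwargs": {"rows": [[0,0,0,-0.08,-0.035,0,-0.1],[0,0,0,-0.14,-0.05,0,-0.1],[0,0,0,-0.14,-0.05,0,-0.1],[0,0,0,-0.14,-0.05,0,-0.1]]}}

```text
t: 27.95
tool_pos: [0.5779, -0.3251, 0.1981]
tool_rot: [-2.183, -2.256, -0.001]
contact_force: [0.3, 0.4, -0.4]
opening: 0.0468
grip_force: 0.0
```

```bash
cat > sty.py <<'E'
from m import *
def ends(w,guess,z=.0045):
    "wood blob extents and line from wrist picture"
    u=proj(w,[guess])[0].astype(int); print('guess px',u)
    wood=lambda I,h:(I[...,2]-I[...,1]>12)
    x0,y0=max(u[0]-110,0),max(u[1]-110,0)
    c,st,p,cc=blob(w,wood,(x0,y0,u[0]+110,u[1]+110)); print('blob',c,st)
    vx,vy,px,py=cv2.fitLine(p.astype(np.float32),cv2.DIST_L2,0,.01,.01).ravel()
    k=(p-[px,py])@[vx,vy]; a,b=[np.array([px,py])+q*np.array([vx,vy]) for q in(k.min(),k.max())]
    A,B=pl(w,a,z),pl(w,b,z); print('wood ends',A,B,'len',np.linalg.norm(A-B), 'yaw of normal',np.degrees(np.arctan2(*(A-B)[:2])), a,b)
E
python3 - <<'E'
from sty import *
o=get_obs();print(o['tool_pos'],o['opening'])
w=cap('wrist','w16'); ends(w,[.577,-.3265,.0045])
mv([.577,-.3265,.02],np.radians(1.85))
t=ld('top0');print(pl(t,(402,192.6),.0045),pl(t,(440,191.6),.0045))
E
```

```text
[ 0.57790036 -0.32506663  0.19809896] 0.046826698269624226
guess px [321 184]
blob [323.62664474 195.84868421] [109  83   9  80 608]
wood ends [ 0.5807 -0.3926  0.0045] [ 0.5788 -0.2932  0.0045] len 0.09941815729533512 yaw of normal 178.90494239806137 [323.05194452 236.01505159] [324.18286972 156.97400009]
turn [-0.0003 -0.0005  0.0005] shift [-0.007  -0.0037  0.5948]
[ 0.5757 -0.2824  0.0045] [ 0.5794 -0.3964  0.0045]
```

Call:
{"fn": "carry_out", "kwargs": {"rows": [[0,0,0,-0.004,-0.002,0.12,0.1],[0,0,0,-0.004,-0.002,0.27,0.1],[0,0,0,-0.004,-0.002,0.42,0.1],[0,0,0,-0.004,-0.002,0.54,0.1],[0,0,0,-0.004,-0.002,0.58,0.1]]}}

```text
t: 28.5
tool_pos: [0.575, -0.3232, 0.0198]
tool_rot: [-2.176, -2.254, 0.002]
contact_force: [-0.3, -0.1, -0.7]
opening: 0.0385
grip_force: 0.0
```

Call:
{"fn": "carry_out", "kwargs": {"rows": [[0,0,0,0,0,0.03,0.1],[0,0,0,0,0,0.05,0.1],[0,0,0,0,0,0.05,0.1],[0,0,0,0,0,0.05,0.1]]}}

```text
t: 28.9
tool_pos: [0.5787, -0.3279, 0.0124]
tool_rot: [2.182, 2.255, 0.001]
contact_force: [0.1, 0.2, 1.0]
opening: 0.0387
grip_force: 0.0
```

Call:
{"fn": "carry_out", "kwargs": {"rows": [[0,0,0,0,0,0.015,0.1],[0,0,0,0,0,0.03,0.1],[0,0,0,0,0,0.03,0.1],[0,0,0,0,0,0.03,0.1]]}}

```text
t: 29.3
tool_pos: [0.5772, -0.327, 0.0011]
tool_rot: [-2.184, -2.257, 0.0]
contact_force: [0.7, 0.2, -0.6]
opening: 0.0383
grip_force: 0.0
```

Call:
{"fn": "carry_out", "kwargs": {"rows": [[0,0,0,0,0,0,0.5],[0,0,0,0,0,0,1],[0,0,0,0,0,0,1],[0,0,0,0,0,0,1],[0,0,0,0,0,0,1]], "force": 25}}

```text
t: 29.8
tool_pos: [0.5776, -0.3273, 0.0016]
tool_rot: [2.184, 2.257, 0.0]
contact_force: [-0.8, -0.6, 0.6]
opening: 0.0078
grip_force: 27.2
```

Call:
{"fn": "carry_out", "kwargs": {"rows": [[0,0,0,0,0,-0.05,1],[0,0,0,0,0,-0.15,1],[0,0,0,0,0,-0.27,1],[0,0,0,0,0,-0.35,1],[0,0,0,0,0,-0.35,1]]}}

```text
t: 30.3
tool_pos: [0.5803, -0.3291, 0.1131]
tool_rot: [2.177, 2.25, 0.002]
contact_force: [0.9, -0.6, -0.1]
opening: 0.0084
grip_force: 27.1
```

Call:
{"fn": "carry_out", "kwargs": {"rows": [[0,0,0,0,0,0,1],[0,0,0,0,0,0,1]]}}

```text
t: 30.5
tool_pos: [0.5765, -0.3264, 0.1048]
tool_rot: [-2.183, -2.256, 0.001]
contact_force: [-0.6, -0.5, 0.3]
opening: 0.0079
grip_force: 27.1
```

```bash
python3 - <<'E'
from sty import *
o=get_obs();print(o['tool_pos'],o['opening'],o['contact_force'])
w=cap('wrist','w17'); z=o['tool_pos'][2]+.002; ends(w,list(o['tool_pos'][:2])+[z],z)
mv([.576,-.0052,.1],np.radians(8.9))
# cheeks: dark brown on wood stand, side + top views
t=ld('t15')
dk=lambda I,h:(h[...,2]<120)
for n,r in(('L',(288,184,298,202)),('R',(317,180,328,198))):
    c,st,p,cc=blob(t,dk,r); print(n,c,st,pl(t,c,.03))
E
```

```text
[ 0.57647154 -0.32643214  0.10477013] 0.007889144627758672 [-0.63140633 -0.52913112  0.34625348]
guess px [319 254]
blob [323.99240054 263.05274922] [ 107   50   18  141 2237]
wood ends [ 0.5802 -0.3781  0.1068] [ 0.5776 -0.2928  0.1068] len 0.08533961565416145 yaw of normal 178.25412757098078 [323.79634264 334.00220105] [324.18324741 193.9894525 ]
turn [-0.0008 -0.0007 -0.039 ] shift [1.0699 0.0342 0.0166]
L [292.52238806 191.28358209] [ 0  0 10 18 67] [0.5737 0.0387 0.03  ]Traceback (most recent call last):
  File "<stdin>", line 9, in <module>
  File "m.py", line 5, in blob
    n,l,st,c=cv2.connectedComponentsWithStats(m); k=1+np.argmax(st[1:,4]);
                                                      ~~~~~~~~~^^^^^^^^^^
    return _wrapfunc(a, 'argmax', axis=axis, out=out, **kwds)
    return bound(*args, **kwds)
ValueError: attempt to get argmax of an empty sequence
```

```bash
python3 - <<'E'
from m import *
def run(nm,d,z,rois,thr):
    out=[]
    for r in rois:
        c,st,p,cc=blob(d,lambda I,h:(h[...,2]<thr),r); P=pl(d,c,z); out.append(P); print(nm,c.round(1),st,P)
    m=(out[0]+out[1])/2; print(nm,'mid',m,'dist',np.linalg.norm(out[0]-out[1]))
run('top',ld('top0'),.03,[(287,184,300,202),(316,180,329,198)],125)
d=ld('w4'); # cheeks at about (458,95),(447,191)
run('w4',d,.03,[(428,80,488,110),(420,176,474,206)],110)
E
```

```text
top [292.4 189.7] [5 4 2 4 7] [0.5783 0.0391 0.03  ]
top [321.6 185.3] [5 4 2 4 7] [ 0.5917 -0.0448  0.03  ]
top mid [ 0.585   -0.00285  0.03   ] dist 0.08496334503772789
w4 [470.4  95.3] [ 36   9  15  13 149] [0.5829 0.0394 0.03  ]
w4 [458.4 191. ] [ 33   9  12  13 119] [ 0.5961 -0.045   0.03  ]
w4 mid [ 0.5895 -0.0028  0.03  ] dist 0.08542599136094355
```

```bash
python3 - <<'E'
from m import *
def run(nm,d,z,rois,thr):
    out=[]
    for r in rois:
        c,st,p,cc=blob(d,lambda I,h:(h[...,2]<thr),r); c=(p.min(0)+p.max(0))/2; P=pl(d,c,z); out.append(P); print(nm,c.round(1),st,P)
    m=(out[0]+out[1])/2; print(nm,'mid',m,'dist',np.linalg.norm(out[0]-out[1]))
run('top',ld('top0'),.036,[(288,185,299,200),(316,180,328,197)],175)
run('w4',ld('w4'),.036,[(429,80,488,110),(421,176,474,206)],165)
E
```

```text
top [293. 193.] [ 3  2  5 13 42] [0.5678 0.037  0.036 ]
top [322.  188.5] [ 4  3  5 12 39] [ 0.5812 -0.046   0.036 ]
top mid [ 0.5745 -0.0045  0.036 ] dist 0.08407472866444471
w4 [457.5  94.5] [  6   7  46  16 635] [0.5689 0.037  0.036 ]
w4 [447. 191.] [  5   8  43  15 512] [ 0.5824 -0.0459  0.036 ]
w4 mid [ 0.57565 -0.00445  0.036  ] dist 0.08399202343079967
```

The cheeks' midpoint is (0.575,-0.0045), agreeing with the stand geometry. I'll carry the stylus over.

Call:
{"fn": "carry_out", "kwargs": {"rows": [[0,0,0,0.09,0,0,1],[0,0,-0.01,0.23,0.01,0,1],[0,0,-0.02,0.38,0.01,0,1],[0,0,-0.03,0.53,0.02,0,1],[0,0,-0.038,0.68,0.02,0,1]]}}

```text
t: 31.05
tool_pos: [0.5755, -0.1211, 0.1045]
tool_rot: [-2.043, -2.383, 0.001]
contact_force: [0.3, 0.7, 0.1]
opening: 0.0079
grip_force: 27.1
```

Call:
{"fn": "carry_out", "kwargs": {"rows": [[0,0,0,0.14,0,0,1],[0,0,0,0.26,0,0,1],[0,0,0,0.34,0,0,1],[0,0,0,0.37,0,0,1],[0,0,0,0.37,0,0,1]]}}

```text
t: 31.55
tool_pos: [0.5591, -0.0126, 0.1052]
tool_rot: [-2.043, -2.385, 0.002]
contact_force: [-0.6, -0.3, 0.1]
opening: 0.0079
grip_force: 27.1
```

Call:
{"fn": "carry_out", "kwargs": {"rows": [[0,0,0,0,0,0,1],[0,0,0,0,0,0,1]]}}

```text
t: 31.75
tool_pos: [0.56, -0.0145, 0.1062]
tool_rot: [2.048, 2.382, -0.001]
contact_force: [-0.4, 0.2, 0.0]
opening: 0.0078
grip_force: 27.1
```

```bash
python3 - <<'E'
from m import *
o=get_obs();print(o['tool_pos'],o['opening'],o['contact_force'])
mv([.5755,-.0045,.05],np.radians(9))
E
```

```text
[ 0.56004882 -0.0145277   0.10617915] 0.007784526214221449 [-0.39032268  0.16622158  0.02415831]
turn [-0.0001  0.0001 -0.002 ] shift [0.0254 0.056  0.1872]
```

Call:
{"fn": "carry_out", "kwargs": {"rows": [[0,0,-0.002,0.025,0.056,0.03,1],[0,0,-0.002,0.025,0.056,0.08,1],[0,0,-0.002,0.025,0.056,0.15,1],[0,0,-0.002,0.025,0.056,0.175,1],[0,0,-0.002,0.025,0.056,0.175,1]]}}

```text
t: 32.25
tool_pos: [0.5734, -0.0038, 0.0515]
tool_rot: [-2.037, -2.387, 0.004]
contact_force: [0.3, 0.3, 0.9]
opening: 0.008
grip_force: 27.1
```

Call:
{"fn": "carry_out", "kwargs": {"rows": [[0,0,0,0,0,0,1],[0,0,0,0,0,0,1],[0,0,0,0,0,0,1]]}}

```text
t: 32.55
tool_pos: [0.5761, -0.0035, 0.055]
tool_rot: [2.038, 2.389, 0.002]
contact_force: [-0.4, -0.0, -0.7]
opening: 0.0078
grip_force: 27.1
```

```bash
python3 - <<'E'
from m import *
o=get_obs();print(o['tool_pos'],o['opening'],o['contact_force'])
mv([.5755,-.0045,.0315],np.radians(9))
E
```

```text
[ 0.57608234 -0.00354885  0.05502145] 0.0078081594509188165 [-0.36602584 -0.02166597 -0.68872761]
turn [0.0006 0.0002 0.0005] shift [-0.0028 -0.0026  0.0784]
```

Call:
{"fn": "carry_out", "kwargs": {"rows": [[0,0,0,-0.002,-0.002,0.03,1],[0,0,0,-0.002,-0.002,0.06,1],[0,0,0,-0.002,-0.002,0.075,1],[0,0,0,-0.002,-0.002,0.075,1],[0,0,0,-0.002,-0.002,0.075,1]]}}

```text
t: 33.05
tool_pos: [0.5746, -0.004, 0.031]
tool_rot: [-2.038, -2.39, 0.001]
contact_force: [0.6, -0.2, -0.3]
opening: 0.0086
grip_force: 27.1
```

Call:
{"fn": "carry_out", "kwargs": {"rows": [[0,0,0,0,0,0.006,1],[0,0,0,0,0,0.006,1],[0,0,0,0,0,0.006,1]]}}

```text
t: 33.35
tool_pos: [0.5748, -0.004, 0.0296]
tool_rot: [-2.038, -2.39, -0.0]
contact_force: [-0.0, 0.9, -0.5]
opening: 0.0082
grip_force: 27.1
```

Call:
{"fn": "carry_out", "kwargs": {"rows": [[0,0,0,0,0,0.005,1],[0,0,0,0,0,0.005,1],[0,0,0,0,0,0.005,1]]}}

```text
t: 33.65
tool_pos: [0.575, -0.0041, 0.0295]
tool_rot: [-2.038, -2.39, 0.001]
contact_force: [-4.1, 0.8, 7.5]
opening: 0.008
grip_force: 28.1
```

Contact comes exactly at the notch-floor height. I'll release and rise.

Call:
{"fn": "carry_out", "kwargs": {"rows": [[0,0,0,0,0,-0.004,0.6],[0,0,0,0,0,-0.004,0.4],[0,0,0,0,0,-0.004,0.3],[0,0,0,0,0,-0.004,0.3],[0,0,0,0,0,-0.03,0.3]]}}

```text
t: 34.15
tool_pos: [0.5737, -0.0039, 0.0359]
tool_rot: [-2.037, -2.389, 0.002]
contact_force: [-0.8, -0.1, 0.1]
opening: 0.0296
grip_force: 0.0
```

Call:
{"fn": "carry_out", "kwargs": {"rows": [[0,0,0,0,0,-0.1,0.3],[0,0,0,0,0,-0.25,0.3],[0,0,0,0,0,-0.4,0.3],[0,0,0,0,0,-0.55,0.3],[0,0,0,0,0,-0.6,0.3]]}}

```text
t: 34.65
tool_pos: [0.5776, -0.0044, 0.2243]
tool_rot: [2.033, 2.384, 0.009]
contact_force: [0.4, -0.5, 0.4]
opening: 0.0299
grip_force: 0.0
```

Call:
{"fn": "carry_out", "kwargs": {"rows": [[0,0,0,0.1,-0.14,0,0.3],[0,0,0,0.2,-0.27,0,0.3],[0,0,0,0.3,-0.4,0,0.3],[0,0,0,0.4,-0.5,0,0.3],[0,0,0,0.4,-0.5,0,0.3]]}}

```text
t: 35.15
tool_pos: [0.4046, 0.0927, 0.2161]
tool_rot: [-2.033, -2.393, -0.0]
contact_force: [0.4, 0.6, -0.7]
opening: 0.0303
grip_force: 0.0
```

```bash
python3 - <<'E'
from m import *
o=get_obs();print(o['tool_pos'],o['opening'],o['contact_force'])
s=cap('side','s20');t=cap('top','t20')
wood=lambda I,h:(h[...,0]<14)&(h[...,1]>130)&(h[...,2]>60)&(h[...,2]<215)
print('expected ends side',proj(s,[[.575-.0105,-.0045+.067,.0325],[.575+.0105,-.0045-.067,.0325]]).round(1).tolist(),'top',proj(t,[[.575-.0105,-.0045+.067,.0325],[.575+.0105,-.0045-.067,.0325]]).round(1).tolist())
for n,d,d0 in(('side',s,ld('s15')),('top',t,ld('t15'))):
    m=(np.abs(d['img'].astype(int)-d0['img']).sum(2)>50).astype(np.uint8)
    k,l,st,c=cv2.connectedComponentsWithStats(m)
    for i in range(1,k):
        if st[i,4]>12: print(n,st[i],c[i].round(1))
red=lambda I,h:(I[...,2]-I[...,1]>35)&(h[...,1]>110)&((h[...,0]<7)|(h[...,0]>172))
E
```

```text
[0.40457425 0.09271727 0.21610295] 0.030318525587594652 [ 0.38249247  0.63683686 -0.66158097]
expected ends side [[316.4, 181.7], [344.9, 208.8]] top [[284.2, 194.3], [330.8, 187.3]]
side [    0     0   419   167 22967] [198.   54.2]
side [48 11 15  5 36] [55.2 13.1]
side [402  89   5   5  16] [403.7  90.6]
side [399  98   9   3  13] [402.9  98.7]
side [ 37 152  39  12 171] [ 60.  155.8]
side [   4  155   79   63 1953] [ 41.8 182.5]
side [320 185  21  20 113] [330.9 195.7]
side [341 205   4   4  13] [342.5 206.7]
side [374 269  35  47 213] [392.5 293.6]
top [  193    77   183   323 26017] [286.8 254.8]
top [395 191  44   4 123] [417.5 192. ]
top [322 395   6   5  23] [324.3 397.3]
top [330 395   9   5  32] [333.5 397.3]
top [146 398  11   2  18] [150.6 398.6]
```

The side-view difference puts the stylus along (320,185)–(345,209), matching the expected ends at notch height. Nothing changed at the bowls, the jar or the bottles. I'll hand in.

```bash
python3 -c "
from station import *
print(finish_job())"
```

```text
the job is handed in; nothing more can be done
None
```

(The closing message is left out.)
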